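Load a second layer of culture dishes into the bench incubator

TASK

Load all the waiting red culture dishes from the paper pad into the small bench incubator as a second layer: draw back its safety catch, lift the lid right open, lay the two white spacer sticks flat along the row of dishes already inside, one near each side of the row so that there is an air gap, and set each waiting dish flat on both sticks. Then lower the lid fully shut and push the catch home again. The dishes are thin: hold them with a light grip (under about 40 N), and do not disturb the other things on the bench.

Things in the scene. Friction and masses are not known exactly. Their poses are not given: they have to be found in the camera images.
- incubator: white bench incubator, fixed. Origin on the bench under the middle of its chamber; x from its low console (front) to its hinge (back), y left along the row of dishes, z up. Outside x -150 to 90 mm, y -159 to 159. Chamber, open at the top: inside x -48 to 48, y -143 to 143, floor z = 31, rim z = 80. Back housing 42 mm thick, other walls 14 to 16. Console top (x -150 to -62) z = 50
- lid (a joint): the lid's hinge, rad: 0 shut, 1.57 upright, 1.85 right open against its stop. Stiff hinge: the lid stays wherever it is left; about 5 N at the bar lifts it, 1 to 3 N lowers it. While the catch is home the lid can rise no more than about 0.02. The lid is a 156 x 318 x 16 mm plate (x -66 to 90 in the incubator's frame, top at z = 97) with a window
- lid_bar (a point): middle of the lid's bar handle: a round steel bar 12 mm thick, 110 mm long, lying along the incubator's y (it may turn between the fingers as the lid swings). It turns about lid_hinge; with the lid shut it is 182 mm in front of and 26 mm above the hinge, with 20 mm free behind it to the lid's edge and 54 mm below it to the console
- lid_hinge (a point): a point on the lid's hinge axis, which lies along the incubator's y, at the back of the rim (x = 90, z = 84 in the incubator's frame). The lid's front rises as its angle grows
- catch (a joint): sliding safety catch, m: 0 home (its rod lies over the steel tab at the lid's front and holds the lid down), 0.024 fully drawn back towards the front (incubator -x). Friction about 2 N, no spring. Drawn past 0.019 it frees the lid
- catch_knob (a point): middle of the catch's upright red knob: 16 mm across, 30 mm tall (this point is 12 mm under its top and 40 mm above the steel catch base). It slides along the incubator's x
- stick_1: white square spacer stick with blue bands near its ends, 10 x 250 x 10 mm (x, y, z), 40 g; origin in the middle of its underside, long axis y; it lies on the bench at the start
- stick_2: the second spacer stick, the same
- inner_1: dish in the chamber's lower row (right, about y = -88 in the incubator's frame), pale amber filling: round closed dish 60 mm across, 16 mm high, 30 g; origin in the centre of its underside
- inner_2: dish in the chamber's lower row (middle, about y = 0), pale amber filling: round closed dish 60 mm across, 16 mm high, 30 g; origin in the centre of its underside
- inner_3: dish in the chamber's lower row (left, about y = 88), pale amber filling: round closed dish 60 mm across, 16 mm high, 30 g; origin in the centre of its underside
- dish_1: waiting dish, dull red or pink filling: round closed dish 60 mm across, 16 mm high, 30 g; origin in the centre of its underside; on the white paper bench pad (2 mm thick) at the start. May be absent (2 or 3 of the four are there)
- dish_2: waiting dish, dull red or pink filling: round closed dish 60 mm across, 16 mm high, 30 g; origin in the centre of its underside; on the white paper bench pad (2 mm thick) at the start. May be absent (2 or 3 of the four are there)
- dish_3: waiting dish, dull red or pink filling: round closed dish 60 mm across, 16 mm high, 30 g; origin in the centre of its underside; on the white paper bench pad (2 mm thick) at the start. May be absent (2 or 3 of the four are there)
- dish_4: waiting dish, dull red or pink filling: round closed dish 60 mm across, 16 mm high, 30 g; origin in the centre of its underside; on the white paper bench pad (2 mm thick) at the start. May be absent (2 or 3 of the four are there)
- buffer: bystander: white reagent bottle with a red cap, 48 mm across, 96 mm tall; origin in the centre of its underside
- vial: bystander: small red vial with a white cap, 24 mm across, 48 mm tall; origin in the centre of its underside
- timer: bystander: white digital timer standing on its edge, 24 x 72 x 60 mm; origin in the centre of its underside
- counter: bystander: round tally counter, 63 x 52 x 25 mm; origin in the centre of its underside
- reagent: bystander: brown reagent bottle, 56 mm across, 118 mm tall; origin in the centre of its underside
There are look-alikes about, which are no part of the job. Leave any yellow look-alike of the dish_2 alone.

How it is judged:
By the outcome, as a careful person would: the job done as asked, in the order asked, and still so for the second after the job is handed in, with the robot touching nothing.
Of dish_1, dish_2, dish_3, dish_4 only 2 to 3 are there at a start; the rules pass over those that are not, and their reading is None.
At some moment in a run one of dish_1, dish_2, dish_3, dish_4 may be knocked a few centimetres aside while the robot is not near it.
Once in a run the grip may slacken for a moment while it holds something.
It also fails if it takes over 208 s, if anything falls off the work surface, if the arm or the gripper's body presses on something with over 40 N, if the wrist force passes 120 N, or if a joint passes its speed limit or range.

ROBOT

A 6-joint arm with a two-finger parallel gripper is mounted at the origin on a cart in front of the work surface, level with it; the furniture and walls round the work are solid. World frame = base frame: x ahead of the robot, y to its left, z up, the work surface at z = 0. Lengths are in mm, angles in rad, forces in N, time in s.
With the tool pointing down it reaches from about 275 to 1000 mm from the base axis. Payload 8.4 kg.
Tool frame: the origin (TCP) lies at the very end of the fingers, on their centre line; the grasp point (between the pads) lies 19 mm behind it; z points along the fingers, y is the direction in which the jaws open and shut (so a half turn about z gives the same grasp; the last joint's range is limited). The gripper opens to 85 mm and grips with 20 to 120 N. Pads are 22 mm wide; open, the fingers measure 114 mm over their backs; the gripper's body (76 mm by 85 mm) begins 54 mm behind the grasp point. The pads swing forward as they close: fully open they stand 13 mm farther back than shut.
Start: joints at [1.196, 0.353, 1.633, -0, 1.155, -0.002], TCP at [227.639, 582.072, 231.281] pointing down, gripper open.
Joint ranges: [-2.63, 2.63], [-0.92, 2.1], [0.06, 2.66], [-1.3, 4.44], [0, 2.69], [-3.02, 3.02]. Speed limits (rad/s): [2.22, 2.22, 2.79, 3.14, 3.14, 3.14].

INTERFACE

Orientations are given as [roll, pitch, yaw] about the fixed x, y, z axes, in that order (R = Rz(yaw) Ry(pitch) Rx(roll)).
In Python, from rig import sense, grab_frame, get_calibration, sign_off, boxes_of, trace gives the robot as it stands.
- The arm moves only by the tool servo_tool, never from a script. Its argument "rows" is a list of rows, each a list of 3 entries, a list of its own where there are three numbers: the finger opening in mm, from 0 to 85.4, then the shift along the tool's x, y, z in mm, then the turn, a rotation vector about the tool's x, y, z in degrees. A call has 1 to 8 rows; each row shifts and turns the commanded pose from where the row before left it, along the tool's axes as they then stand; what a row does not reach is not made up. A row lasts 1/8 s, in which the tool goes at most 62.5 mm and 10.7 degrees, less where a joint would pass 70% of its speed; a pose out of reach is approached as far as the arm can. A call is refused whole if a number of a shift passes 62.5 or a number of a turn 10.7, either way. A call with a gripper value outside its range is refused whole. The fingers move at their own pace and stop on an object; "force" is the grip in N (left out, the last holds). Time passes only in rows, so rows that do not move let the fingers close. It gives the time, the measured TCP pose, the force and the opening at its end, in the units of the state.
- sense(): the state, without advancing time (a new reading comes with each control period).
- grab_frame(name): name is "scene" or "top"; returns the picture (400x640x3 uint8, blue, green, red); there is no depth.
- get_calibration(name): a dict with "intrinsics" (3x3 intrinsics, pixels), "world_to_cam" (4x4, takes a point from world to camera coordinates). Camera axes: x right, y down, z forward; pixel columns grow to the right and rows downward; lengths in mm; the calibration is good to about 2 mm. A picture is of the moment at which its call begins. get_calibration takes no time and is no camera call.
- sign_off(): hands the job in, once; it reports no verdict.
Trained networks look in the newest picture that a camera, given by its name, has taken for a name from the list of things; names that differ only in an ending like _2 or _b are one class to them, and where a whole thing is asked for, a point or a joint stands for the part that bears it (a point fixed in the world has none). Each returns a list of dicts, best first, with "conf" (0 to 1); they miss things now and then, are a little off and sometimes report something else, mostly with a low value. They report only what shows in the picture. A call takes as long as a camera call. They do not tell look-alikes from the thing itself.
- boxes_of(camera, thing): "centre" ([x, y, z] in mm, in the coordinates of the camera as it stood for that picture, good to about 4 mm: the middle of the surface that is visible of it).
- trace(camera, thing): "mask" (400x640 bool, what is visible of it).
The state is a dict: "clock": time; "qpos": joint angles; "qvel": joint speeds; "joint_efforts": joint torques, N m; "eef_pos": TCP position; "tcp_rot": TCP orientation; "contact_force": force on the tool from outside, world axes, zero at the start; "wrist_torque": the same for the moment, N m; "opening": opening from 0.0 (shut) to 1.0 (fully open).
Only numpy, scipy, OpenCV 4.12 (cv2) and the standard library are available. Lean on these libraries where they do the work, as an engineer would, in place of code of your own. Each camera call takes 0.05 s, during which the arm holds its last target. There are 200 camera calls.

## Working session

There is one attempt and no reset: what is moved stays moved. The work goes in short steps, Python scripts to look and compute and a tool call to move; the robot and the scene stay as the last step left them, time stands still between calls to the robot, and variables do not carry over. Pictures are saved under pics/ and viewed, about 12 in all and at most 16, crops included, and the job is handed in when it is done.

Besides the shell and the picture viewer there is one more tool, called after "Emit:" in YAML: its name, and indented under it one key for each argument. servo_tool: Moves the arm, as the interface text tells. Its arguments: {"type":"object","properties":{"rows":{"type":"array","items":{"type":"array"}},"force":{"type":"number"}},"required":["rows"]}

```bash
ls; mkdir -p pics; python3 - <<'E'
from rig import *
import cv2,numpy as np
for c in("scene","top"):
    f=grab_frame(c);cv2.imwrite(f"pics/{c}0.png",f)
    k=get_calibration(c);print(c,np.round(k["intrinsics"],1).tolist(),np.round(k["world_to_cam"],3).tolist())
print(sense())
E
```

```text
pics
scene [[365.3, 0.0, 323.1], [0.0, 365.3, 208.5], [0.0, 0.0, 1.0]] [[0.538, -0.843, 0.001, -304.247], [-0.618, -0.395, -0.68, 395.108], [0.574, 0.365, -0.733, 919.168], [0.0, 0.0, 0.0, 1.0]]
top [[407.9, 0.0, 322.7], [0.0, 407.9, 201.1], [0.0, 0.0, 1.0]] [[0.01, -1.0, -0.002, -32.921], [-0.986, -0.009, -0.167, 523.258], [0.167, 0.004, -0.986, 1224.452], [0.0, 0.0, 0.0, 1.0]]
{'clock': 0.1, 'qpos': array([ 1.19558919e+00,  3.53572473e-01,  1.63404649e+00, -1.13269921e-05,
        1.15518650e+00, -2.36809840e-03]), 'qvel': array([ 0.00010094, -0.00031502, -0.00081621,  0.00144177,  0.00189958,
       -0.00133747]), 'joint_efforts': array([ 1.31187426e-03, -6.06358624e+01, -3.42818356e+01,  1.82850931e-04,
        3.90489295e-03,  2.25868553e-05]), 'eef_pos': array([227.49588516, 581.68089172, 230.64643538]), 'tcp_rot': array([-3.14037982e+00,  7.48509427e-06,  2.76875820e+00]), 'contact_force': array([-0.32304199, -0.09288109,  0.96219398]), 'wrist_torque': array([-0.00473921,  0.01250348, -0.03300563]), 'opening': 0.9996641813610591}
```

View pics/scene0.png

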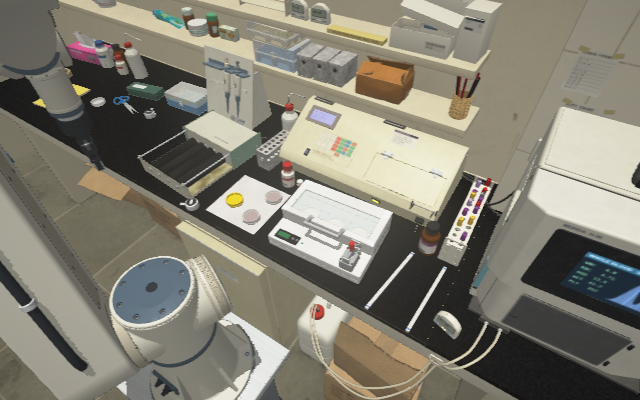

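View pics/top0.png

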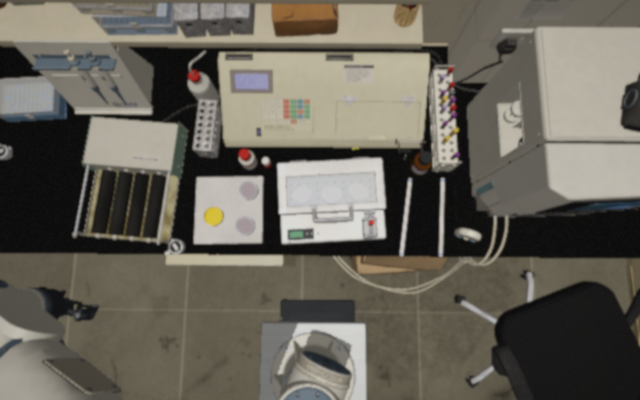

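Scene and top show two pinkish dishes on the pad (top px 248,190 and 247,227), with a yellow look-alike at (213,217). The incubator is at (331,200), with its catch knob at about (370,222). The sticks are at (405,217) and (441,217). The red bottle cap (246,155), the vial (265,162) and the tally counter (176,247) are not dishes. Next I'll measure.

```bash
cat > h.py <<'E'
from rig import *
import cv2,numpy as np
from scipy.spatial.transform import Rotation as R
def cal(c):
    k=get_calibration(c);return np.array(k["intrinsics"]),np.array(k["world_to_cam"])
def proj(c,P):
    K,T=cal(c);P=np.atleast_2d(P);q=(T[:3,:3]@P.T).T+T[:3,3];q=q@K.T;return q[:,:2]/q[:,2:]
def back(c,uv,z):
    K,T=cal(c);d=T[:3,:3].T@np.linalg.inv(K)@np.array([uv[0],uv[1],1.]);o=-T[:3,:3].T@T[:3,3]
    return o+d*(z-o[2])/d[2]
def towld(c,p):
    K,T=cal(c);return T[:3,:3].T@(np.array(p)-T[:3,3])
def tri(pts):
    A=[];b=[]
    for c,uv in pts.items():
        K,T=cal(c);d=T[:3,:3].T@np.linalg.inv(K)@np.array([uv[0],uv[1],1.]);d/=np.linalg.norm(d);o=-T[:3,:3].T@T[:3,3]
        M=np.eye(3)-np.outer(d,d);A.append(M);b.append(M@o)
    return np.linalg.solve(sum(A),sum(b))
def toolmove(target,rpy):
    "shift in tool axes / rotvec deg from sensed pose to target"
    s=sense();R0=R.from_euler('xyz',s['tcp_rot']);R1=R.from_euler('xyz',rpy)
    return R0.inv().apply(np.array(target)-s['eef_pos']),np.degrees((R0.inv()*R1).as_rotvec())
E
python3 - <<'E'
from h import *
for t in["incubator","lid","lid_bar","catch_knob","stick_1","dish_1","inner_1","buffer","vial","timer","counter","reagent","catch"]:
    for c in("top","scene"):
        for d in boxes_of(c,t):
            if d["conf"]>.3:print(t,c,round(d["conf"],2),np.round(towld(c,d["centre"])))
for n,c,x0,x1,y0,y1,s in(("a","top",180,400,140,260,3.6),("b","scene",200,460,170,340,3)):
    f=cv2.imread(f"pics/{c}0.png")[y0:y1,x0:x1];cv2.imwrite(f"pics/c{n}.png",cv2.resize(f,None,fx=s,fy=s,interpolation=cv2.INTER_CUBIC))
E
```

```text
incubator top 0.79 [521. -54.  87.]
incubator scene 0.85 [489. -75.  93.]
lid top 0.96 [558. -52.  99.]
lid scene 0.82 [551. -67.  92.]
lid_bar top 0.94 [558. -54.  96.]
lid_bar scene 0.68 [553. -66.  93.]
catch_knob scene 0.43 [ 445. -171.  110.]
stick_1 top 0.57 [ 477. -288.   11.]
stick_1 top 0.55 [ 478. -404.    4.]
stick_1 scene 0.72 [ 469. -409.    9.]
stick_1 scene 0.69 [554. -66.  92.]
stick_1 scene 0.65 [ 465. -288.   14.]
dish_1 top 0.88 [445. 217.  16.]
dish_1 top 0.87 [560. 212.  18.]
dish_1 top 0.81 [476. 317.  15.]
dish_1 scene 0.65 [475. 309.  16.]
dish_1 scene 0.51 [445. 211.  18.]
dish_1 scene 0.46 [559. 206.  17.]
inner_1 top 0.53 [516. -55.  87.]
buffer top 0.84 [651. 201.  62.]
buffer scene 0.72 [649. 207.  59.]
timer top 0.68 [ 427. -472.   49.]
timer scene 0.64 [ 415. -482.   43.]
counter top 0.6 [ 477. -406.    8.]
counter scene 0.55 [375. 419.  17.]
counter scene 0.42 [ 469. -288.   13.]
reagent top 0.83 [ 636. -322.   87.]
reagent scene 0.68 [551. -67.  94.]
reagent scene 0.59 [ 627. -336.   75.]
catch top 0.57 [ 443. -170.   97.]
catch top 0.55 [376. 427.  23.]
catch top 0.52 [640. 151.  44.]
```

View pics/ca.png

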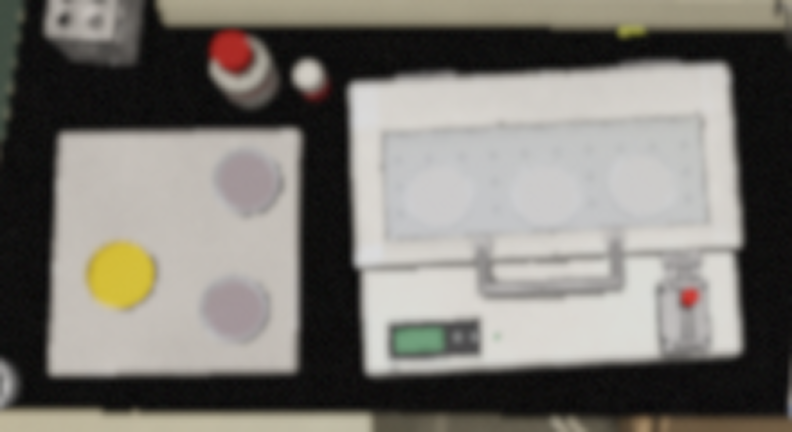

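View pics/cb.png

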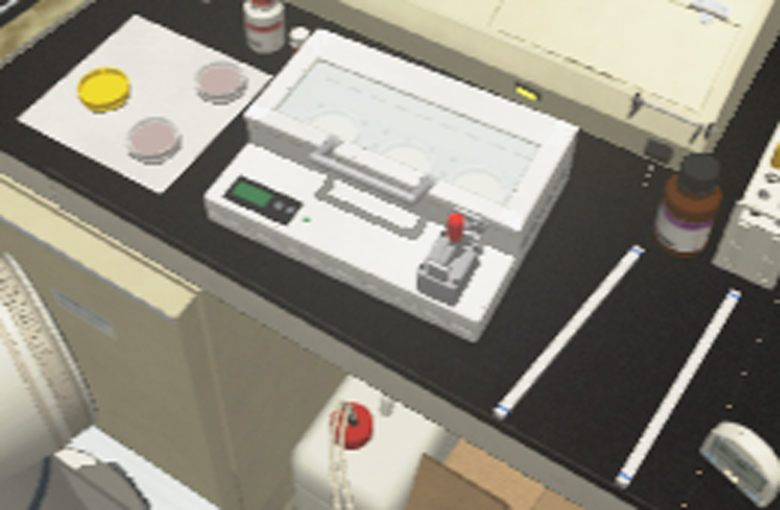

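The crop confirms it: the two waiting dishes are dull pink (crop 247,182 and 236,308) and the yellow one is left out. The knob is at crop (689,297) and the bar runs from (485,285) to (620,285). Now I'll fit the incubator pose.

```bash
cat > fit.py <<'E'
from h import *
from scipy.optimize import least_squares
T=lambda u,v:(180+(u+.5)/3.6-.5,140+(v+.5)/3.6-.5)
S=lambda u,v:(200+(u+.5)/3-.5,170+(v+.5)/3-.5)
obs=[("top",T(356,266),(-66,159,97)),("top",T(742,247),(-66,-159,97)),("top",T(348,82),(90,159,97)),("top",T(730,65),(90,-159,97)),
("top",T(366,376),(-150,159,50)),("top",T(743,355),(-150,-159,50)),
("scene",S(320,30),(90,159,97)),("scene",S(579,127),(90,-159,97)),("scene",S(523,234),(-66,-159,97)),("scene",S(248,117),(-66,159,97)),
("scene",S(207,195),(-150,159,50)),("scene",S(481,322),(-150,-159,50))]
def w(p,P):
    c,s=np.cos(p[2]),np.sin(p[2]);return np.array([p[0]+c*P[0]-s*P[1],p[1]+s*P[0]+c*P[1],P[2]])
f=lambda p:np.concatenate([proj(c,w(p,P))[0]-uv for c,uv,P in obs])
r=least_squares(f,[530,-55,0.05],loss='soft_l1')
if __name__=="__main__":
    print(r.x,np.degrees(r.x[2]));print(np.round(r.fun.reshape(-1,2),1).tolist())
    k=tri({"top":T(689,298),"scene":S(457,227)});print("knob",k)
    print("bar",w(r.x,(-92,0,110)))
    i=lambda k:R.from_euler('z',-r.x[2]).apply(k-np.array([*r.x[:2],0]));print("knob inc",i(k))
    for e in((485,283),(620,283)):print("bar end",i(back("top",T(*e),110)))
    for e in((248,180),(236,307)):print("dish top",back("top",T(*e),18))
    for e in((219,77),(152,134)):print("dish sc",back("scene",S(*e),18))
    for e in((638,249),(501,411),(735,294),(624,481)):print("stick end sc",back("scene",S(*e),10))
E
python3 fit.py; python3 - <<'E'
from h import *
for n in("top","scene"):
    f=cv2.imread(f"pics/{n}0.png").astype(int)
    if n=="top":f=f[170:262,390:460];o=(390,170)
    else:f=f[245:340,355:455];o=(355,245)
    m=(f.min(2)>150).astype(np.uint8)
    for c in cv2.findContours(m,0,1)[0]:
        if len(c)>25:
            c=c.reshape(-1,2)+o;a=c[c[:,1].argmin()];b=c[c[:,1].argmax()]
            x=cv2.fitLine(c,2,0,.01,.01).ravel();print(n,a,b,back(n,a,8),back(n,b,8),np.linalg.norm(back(n,a,8)-back(n,b,8)))
E
```

```text
[ 5.50226592e+02 -5.46086371e+01  6.10143236e-02] 3.495863231366144
[[0.8, 0.4], [0.6, 0.2], [1.2, 0.5], [-0.0, -0.0], [0.6, -0.7], [0.1, -0.3], [-0.1, -1.5], [0.7, -0.4], [-0.7, -1.1], [-1.4, -1.3], [-1.3, 0.1], [-0.3, 0.4]]
knob [ 449.97884398 -169.62191283  117.75281471]
bar [458.39778488 -60.21847269 110.        ]
knob inc [-107.07431096 -108.68650527  117.75281471]
bar end [-85.8596887   55.59022914 110.        ]
bar end [-91.51745015 -53.93931574 110.        ]
dish top [562.75284449 209.15276272  18.        ]
dish top [449.62256873 215.10044352  18.        ]
dish sc [561.13120361 210.43721234  18.        ]
dish sc [447.98341517 218.22864364  18.        ]
stick end sc [ 601.60660696 -308.78712266   10.        ]
stick end sc [ 360.93710408 -274.84307633   10.        ]
stick end sc [ 602.35792293 -413.484781     10.        ]
stick end sc [ 359.52158206 -398.6711092    10.        ]
top [409 180] [401 255] [ 601.19323027 -305.60940777    8.        ] [ 360.83548881 -274.425158      8.        ] 242.3722370916301
top [442 179] [440 255] [ 605.47398542 -412.13022595    8.        ] [ 362.00707153 -396.33078962    8.        ] 243.97901619983674
scene [441 311] [454 327] [ 461.11785776 -454.23006642    8.        ] [ 435.22542596 -500.02732287    8.        ] 52.609948889387546
scene [444 267] [406 330] [ 605.13286598 -410.89449512    8.        ] [ 358.15630676 -394.84197807    8.        ] 247.4976850609999
scene [411 252] [366 308] [ 603.29304518 -303.9589805     8.        ] [ 357.37077614 -274.83420324    8.        ] 247.64089941383682
scene [357 251] [358 277] [ 515.34996586 -158.99949294    8.        ] [ 433.49301019 -207.59431131    8.        ] 95.19462990357123
```

Emit:
servo_tool:
  rows:
    - [30, [0, 0, 0], [0, 0, 9.3]]
    - [30, [0, 0, 0], [0, 0, 9.3]]
    - [30, [0, 0, 0], [0, 0, 9.3]]
    - [30, [0, 0, 0], [0, 0, 9.3]]
    - [30, [0, 0, 0], [0, 0, 9.3]]
    - [30, [0, 0, 0], [0, 0, 9.3]]
    - [30, [0, 0, 0], [0, 0, 9.3]]
    - [30, [-54.6, 12.6, 0], [0, 0, 0]]
  force: 25

```text
clock: 2.4
eef_pos: [243.4, 530.2, 231.1]
tcp_rot: [3.141, -0.002, 1.632]
contact_force: [1.6, -0.5, -0.4]
opening: 0.348
```

Emit:
servo_tool:
  rows:
    - [30, [-54.6, 12.6, 0], [0, 0, 0]]
    - [30, [-54.6, 12.6, 0], [0, 0, 0]]
    - [30, [-54.6, 12.6, 0], [0, 0, 0]]
    - [30, [-54.6, 12.6, 0], [0, 0, 0]]
    - [30, [-54.6, 12.6, 0], [0, 0, 0]]
    - [30, [-54.6, 12.6, 0], [0, 0, 0]]
    - [30, [-54.6, 12.6, 0], [0, 0, 0]]
    - [30, [-54.6, 12.6, 0], [0, 0, 0]]

```text
clock: 3.4
eef_pos: [371.6, 97.0, 231.7]
tcp_rot: [3.14, -0.0, 1.633]
contact_force: [1.1, 0.2, -0.9]
opening: 0.35
```

Emit:
servo_tool:
  rows:
    - [30, [-54.6, 12.6, 0], [0, 0, 0]]
    - [30, [-54.6, 12.6, 0], [0, 0, 0]]
    - [30, [-54.6, 12.6, 0], [0, 0, 0]]
    - [30, [-54.6, 12.6, 0], [0, 0, 0]]
    - [30, [-54.6, 12.6, 0], [0, 0, 0]]
    - [30, [0, 0, 20], [0, 0, 0]]
    - [30, [0, 0, 20], [0, 0, 0]]
    - [30, [0, 0, 0], [0, 0, 0]]

```text
clock: 4.4
eef_pos: [449.9, -169.8, 190.2]
tcp_rot: [-3.139, -0.001, 1.632]
contact_force: [-0.7, -0.1, 0.3]
opening: 0.354
```

Emit:
servo_tool:
  rows:
    - [30, [0, 0, 40], [0, 0, 0]]
    - [30, [0, 0, 30], [0, 0, 0]]
    - [30, [0, 0, 10], [0, 0, 0]]
    - [10, [0, 0, 0], [0, 0, 0]]
    - [10, [0, 0, 0], [0, 0, 0]]
    - [10, [0, 0, 0], [0, 0, 0]]
  force: 30

```text
clock: 5.15
eef_pos: [449.5, -169.7, 111.4]
tcp_rot: [-3.139, -0.001, 1.633]
contact_force: [-5.5, -1.6, -8.3]
opening: 0.166
```

Emit:
servo_tool:
  rows:
    - [10, [0, 0, 0], [0, 0, 0]]
    - [10, [0, -8, 0], [0, 0, 0]]
    - [10, [0, -8, 0], [0, 0, 0]]
    - [10, [0, -8, 0], [0, 0, 0]]
    - [10, [0, -1, 0], [0, 0, 0]]
    - [10, [0, 0, 0], [0, 0, 0]]

```text
clock: 5.9
eef_pos: [425.5, -171.4, 111.4]
tcp_rot: [-3.141, -0.0, 1.632]
contact_force: [-1.1, 3.7, -6.4]
opening: 0.169
```

```bash
python3 - <<'E'
from h import *
f=grab_frame("scene")[230:300,310:390];cv2.imwrite("pics/k1.png",cv2.resize(f,None,fx=7,fy=7,interpolation=2))
E
```

```text
(no output)
```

View pics/k1.png

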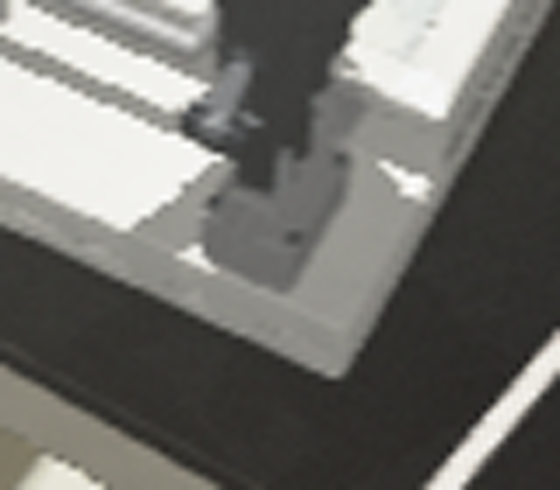

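Emit:
servo_tool:
  rows:
    - [30, [0, 0, 0], [0, 0, 0]]
    - [30, [0, 0, 0], [0, 0, 0]]
    - [30, [0, 0, -30], [0, 0, 0]]
    - [30, [0, 0, -30], [0, 0, 0]]
    - [30, [0, 0, 0], [-10, 0, 0]]
    - [30, [0, 0, 0], [-10, 0, 0]]
    - [30, [0, 0, 0], [-10, 0, 0]]
    - [30, [54.5, 2.3, 11], [0, 0, 0]]

```text
clock: 6.95
eef_pos: [430.4, -116.9, 163.6]
tcp_rot: [2.681, -0.009, 1.638]
contact_force: [0.7, 0.7, -1.1]
opening: 0.349
```

Emit:
servo_tool:
  rows:
    - [30, [54.5, 2.3, 11], [0, 0, 0]]
    - [30, [0, 0, 0], [0, 0, 0]]

```text
clock: 7.2
eef_pos: [433.1, -53.1, 154.4]
tcp_rot: [2.686, -0.015, 1.649]
contact_force: [0.4, 0.2, -0.4]
opening: 0.354
```

```bash
python3 - <<'E'
from h import *
f=grab_frame("scene");g=f.astype(int)
m=((g[...,2]>110)&(g[...,1]<70)&(g[...,0]<70));m[:225]=0;m[:,:300]=0;m[290:]=0;m[:,400:]=0
y,x=np.where(m);print("knob px",x.mean(),y.mean(),len(x)); 
g0=cv2.imread("pics/scene0.png").astype(int);m=((g0[...,2]>110)&(g0[...,1]<70)&(g0[...,0]<70));m[:225]=0;m[:,:300]=0;m[290:]=0;m[:,400:]=0
y0,x0=np.where(m);print("knob px before",x0.mean(),y0.mean(),len(x0))
print(back("scene",(x.mean(),y.mean()),115)-back("scene",(x0.mean(),y0.mean()),115))
print(sense()['eef_pos'],toolmove((463.9,-59.9,102.2),sense()['tcp_rot'])[0])
cv2.imwrite("pics/k2.png",cv2.resize(f[190:290,260:400],None,fx=5,fy=5,interpolation=2))
E
```

```text
knob px 347.5 252.27272727272728 22
knob px before 351.44444444444446 246.77777777777777 18
[-22.46028309  -0.11907386   0.        ]
[433.81390772 -54.8427149  154.8541942 ] [-8.0793716   3.38432288 60.22029028]
```

View pics/k2.png

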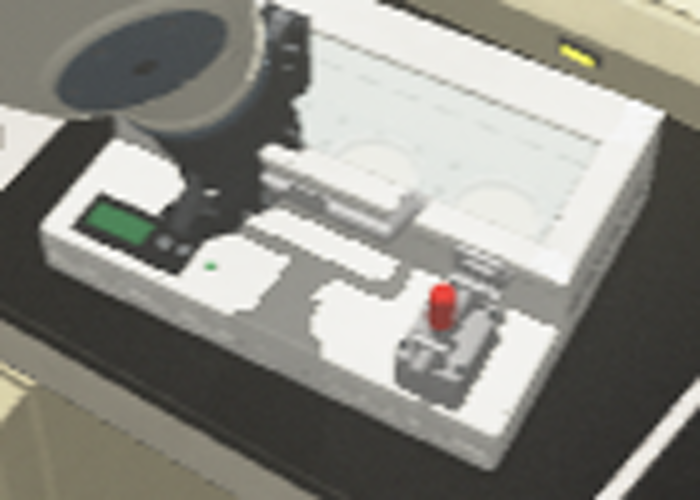

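The knob has moved about 23 mm back and the catch is free. Now I'll go in on the bar.

Emit:
servo_tool:
  rows:
    - [30, [-6, 1, 30], [0, 0, 0]]
    - [30, [0, 2, 20], [0, 0, 0]]
    - [30, [0, 0, 10], [0, 0, 0]]
    - [5, [0, 0, 0], [0, 0, 0]]
    - [5, [0, 0, 0], [0, 0, 0]]
    - [5, [0, 0, 0], [0, 0, 0]]
    - [5, [0, 0, 0], [0, 0, 0]]
  force: 25

```text
clock: 8.12
eef_pos: [462.2, -61.2, 102.0]
tcp_rot: [2.686, -0.013, 1.642]
contact_force: [-2.0, -5.3, -4.9]
opening: 0.125
```

```bash
python3 - <<'E'
from h import *
s=sense();print(s['eef_pos'],s['opening'],s['contact_force'])
# arc waypoints for bar in tool axes (fixed orientation)
Rt=R.from_euler('xyz',s['tcp_rot']);th=.061
b=lambda a:np.array([-183.85*np.cos(.1419+a)*np.cos(th),-183.85*np.cos(.1419+a)*np.sin(th),183.85*np.sin(.1419+a)])
A=np.linspace(0,1.85,15)
for i in range(14):print(round(A[i+1],2),np.round(Rt.inv().apply(b(A[i+1])-b(A[i])),1).tolist())
E
```

```text
[462.23603582 -61.17594689 101.99502761] 0.12518315139901864 [-1.95145818 -5.26204238 -4.91068522]
0.13 [0.3, 15.0, -19.1]
0.26 [0.2, 17.3, -17.0]
0.4 [0.2, 19.4, -14.5]
0.53 [0.1, 21.2, -11.9]
0.66 [0.1, 22.6, -9.0]
0.79 [0.0, 23.5, -5.9]
0.92 [-0.0, 24.1, -2.8]
1.06 [-0.1, 24.3, 0.4]
1.19 [-0.1, 24.0, 3.6]
1.32 [-0.2, 23.3, 6.8]
1.45 [-0.2, 22.2, 9.8]
1.59 [-0.3, 20.7, 12.6]
1.72 [-0.3, 18.9, 15.2]
1.85 [-0.3, 16.7, 17.6]
```

Emit:
servo_tool:
  rows:
    - [5, [0, 15, -19.1], [0, 0, 0]]
    - [5, [0, 17.3, -17], [0, 0, 0]]
    - [5, [0, 19.4, -14.5], [0, 0, 0]]
    - [5, [0, 21.2, -11.9], [0, 0, 0]]

```text
clock: 8.62
eef_pos: [497.4, -58.8, 189.3]
tcp_rot: [2.692, -0.015, 1.643]
contact_force: [-2.1, 4.6, -6.9]
opening: 0.127
```

Emit:
servo_tool:
  rows:
    - [5, [0, 22.6, -9], [0, 0, 0]]
    - [5, [0, 23.5, -5.9], [0, 0, 0]]
    - [5, [0, 24.1, -2.8], [0, 0, 0]]
    - [5, [0, 24.3, 0.4], [0, 0, 0]]
    - [5, [0, 24, 3.6], [0, 0, 0]]
    - [5, [0, 23.3, 6.8], [0, 0, 0]]

```text
clock: 9.38
eef_pos: [623.7, -51.4, 259.0]
tcp_rot: [2.688, -0.014, 1.642]
contact_force: [-6.0, 0.2, 1.0]
opening: 0.127
```

Emit:
servo_tool:
  rows:
    - [5, [0, 22.2, 9.8], [0, 0, 0]]
    - [5, [0, 20.7, 12.6], [0, 0, 0]]
    - [5, [0, 18.9, 15.2], [0, 0, 0]]
    - [5, [0, 16.7, 17.6], [0, 0, 0]]
    - [5, [0, 2, 3], [0, 0, 0]]
    - [5, [0, 0, 0], [0, 0, 0]]

```text
clock: 10.12
eef_pos: [719.4, -45.0, 241.5]
tcp_rot: [2.691, -0.013, 1.642]
contact_force: [-14.9, -2.3, 7.3]
opening: 0.126
```

```bash
python3 - <<'E'
from h import *
f=grab_frame("scene");cv2.imwrite("pics/l1.png",cv2.resize(f[120:300,230:470],None,fx=3,fy=3,interpolation=2))
s=sense();print(s['qpos'],s['eef_pos'],s['contact_force'])
E
```

```text
[-0.10685527  0.29872772  1.76862698  0.14980561  0.63714833 -0.2753764 ] [719.3792631  -45.05283623 241.5450082 ] [-15.82242775  -1.55054034   6.12836142]
```

View pics/l1.png

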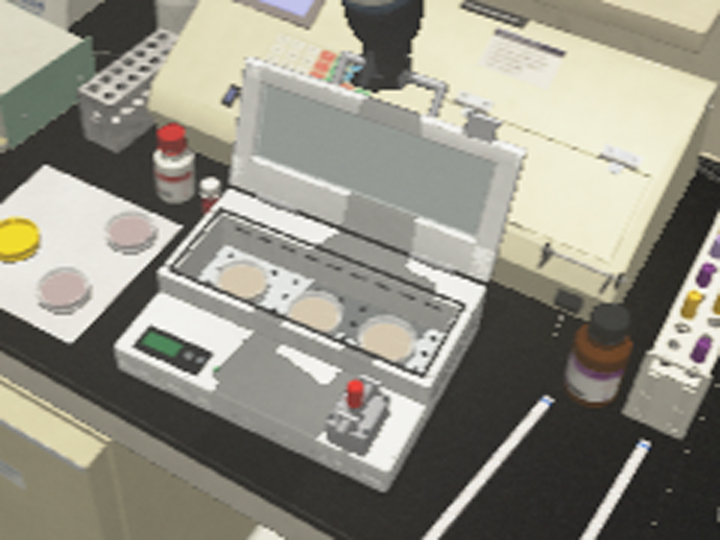

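Emit:
servo_tool:
  rows:
    - [18, [0, 0, 0], [0, 0, 0]]
    - [18, [0, 0, 0], [0, 0, 0]]
    - [18, [0, 0, 0], [0, 0, 0]]
    - [18, [0, 0, -40], [0, 0, 0]]
    - [18, [0, 0, -50], [0, 0, 0]]
    - [25, [0, -20, 0], [10, 0, 0]]
    - [25, [0, -20, 0], [10, 0, 0]]
    - [25, [0, -20, 0], [10, 0, 0]]
  force: 60

```text
clock: 11.18
eef_pos: [625.8, -51.1, 307.4]
tcp_rot: [-3.071, -0.013, 1.643]
contact_force: [0.1, -0.4, -0.9]
opening: 0.291
```

```bash
python3 - <<'E'
from h import *
s=sense();print(s['eef_pos'],s['tcp_rot'])
print(toolmove((481,-290.5,100),(np.pi,0,s['tcp_rot'][2])), toolmove((0,0,0),(np.pi,0,np.radians(-7.3)))[1])
f=grab_frame("scene");cv2.imwrite("pics/s1.png",f);g=f=grab_frame("top");cv2.imwrite("pics/t1.png",f)
for c in("top","scene"):
    for t in("inner_1","lid"):
        for d in boxes_of(c,t):
            if d["conf"]>.3:
                p=towld(c,d["centre"]);q=R.from_euler('z',-.061).apply(p-np.array([550.2,-54.6,0]));print(t,c,round(d["conf"],2),np.round(p),np.round(q))
E
```

```text
[625.83513701 -51.14945893 307.38619989] [-3.07076919 -0.01343803  1.64267404]
(array([-231.09722318, -146.78798452,  215.22614936]), array([-4.05782449, -0.76962075,  0.027265  ])) [ -3.61975389   3.03408356 101.39647221]
lid top 0.92 [672.  -1. 205.] [125.  46. 205.]
inner_1 scene 0.71 [547.  38.  43.] [ 2. 93. 43.]
inner_1 scene 0.65 [547. -58.  49.] [-4. -3. 49.]
inner_1 scene 0.51 [ 559. -141.   48.] [  3. -86.  48.]
lid scene 0.94 [666. -62. 171.] [115. -15. 171.]
```

Emit:
servo_tool:
  rows:
    - [25, [0, 0, 0], [0, 0, 0]]
    - [25, [-46, -29, 0], [0, 0, 0]]
    - [25, [-46, -29, 0], [0, 0, 0]]
    - [25, [-46, -29, 20], [0, 0, 0]]
    - [25, [-46, -29, 30], [0, 0, 0]]
    - [25, [-46, -30, 40], [0, 0, 0]]
    - [25, [0, 0, 0], [0, 0, 10.1]]
    - [25, [0, 0, 0], [0, 0, 10.1]]

```text
clock: 12.48
eef_pos: [492.6, -287.0, 225.9]
tcp_rot: [-3.074, 0.01, 1.284]
contact_force: [0.2, 0.0, 0.2]
opening: 0.293
```

Emit:
servo_tool:
  rows:
    - [25, [0, 0, 0], [0, 0, 10.1]]
    - [25, [0, 0, 0], [0, 0, 10.1]]
    - [25, [0, 0, 0], [0, 0, 10.1]]
    - [25, [0, 0, 0], [0, 0, 10.1]]
    - [25, [0, 0, 0], [0, 0, 10.1]]
    - [25, [0, 0, 0], [0, 0, 10.1]]
    - [25, [0, 0, 0], [0, 0, 10.1]]
    - [25, [0, 0, 0], [0, 0, 10.1]]

```text
clock: 13.48
eef_pos: [493.4, -286.4, 226.5]
tcp_rot: [-3.142, 0.067, -0.125]
contact_force: [0.6, -0.4, 0.6]
opening: 0.293
```

```bash
python3 - <<'E'
from h import *
s=sense();print(s['eef_pos'],s['tcp_rot'])
print(toolmove((481,-290.5,100),(np.pi,0,np.radians(-7.3))))
E
```

```text
[ 493.38186681 -286.35213085  226.47241179] [-3.1415004   0.06716634 -0.12524643]
(array([ -3.2518947 ,   5.67382541, 126.97645165]), array([-1.12229374e-03,  3.84835205e+00,  1.23684235e-01]))
```

Emit:
servo_tool:
  rows:
    - [25, [0, 0, 0], [0, 3.85, 0]]
    - [25, [-11.8, 5.7, 50], [0, 0, 0]]
    - [25, [0, 0, 60], [0, 0, 0]]
    - [25, [0, 0, 60], [0, 0, 0]]
    - [25, [0, 0, 30], [0, 0, 0]]
    - [25, [0, 0, 0], [0, 0, 0]]

```text
clock: 14.22
eef_pos: [479.1, -289.5, 24.5]
tcp_rot: [-3.139, 0.005, -0.12]
contact_force: [-0.0, 0.9, 0.5]
opening: 0.292
```

```bash
python3 - <<'E'
from h import *
s=sense();print(s['eef_pos'],s['tcp_rot'])
f=grab_frame("scene");cv2.imwrite("pics/p1.png",cv2.resize(f[220:340,340:460],None,fx=5,fy=5,interpolation=2))
E
```

```text
[ 479.12566527 -289.48614474   24.47736152] [-3.13915359  0.00474115 -0.11951166]
```

View pics/p1.png

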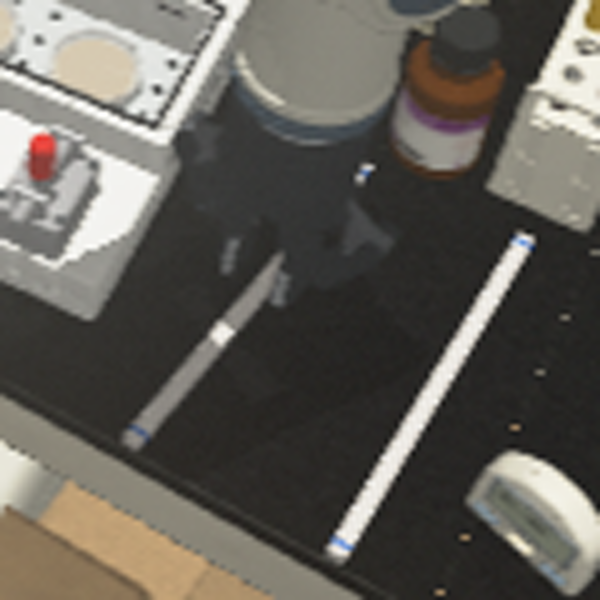

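Emit:
servo_tool:
  rows:
    - [25, [0, 0, 15], [0, 0, 0]]
    - [25, [0, 0, 6.5], [0, 0, 0]]
    - [4, [0, 0, 0], [0, 0, 0]]
    - [4, [0, 0, 0], [0, 0, 0]]
    - [4, [0, 0, 0], [0, 0, 0]]
    - [4, [0, 0, 0], [0, 0, 0]]

```text
clock: 15.02
eef_pos: [480.7, -290.3, 4.7]
tcp_rot: [-3.141, 0.002, -0.119]
contact_force: [-0.5, 0.2, -0.8]
opening: 0.088
```

Emit:
servo_tool:
  rows:
    - [4, [0, 0, -15], [0, 0, 0]]
    - [4, [0, 0, -30], [0, 0, 0]]
    - [4, [0, 0, -50], [0, 0, 0]]
    - [4, [0, 0, -50], [0, 0, 0]]
    - [4, [0, 0, 0], [0, 0, 0]]

```text
clock: 15.65
eef_pos: [483.4, -292.0, 154.6]
tcp_rot: [3.139, -0.006, -0.119]
contact_force: [0.5, 0.8, -1.0]
opening: 0.087
```

Emit:
servo_tool:
  rows:
    - [4, [0, 0, 0], [0, 0, -10]]
    - [4, [0, 0, 0], [0, 0, -10]]
    - [4, [0, 0, 0], [0, 0, -10]]
    - [4, [0, 0, 0], [0, 0, -10]]
    - [4, [0, 0, 0], [0, 0, -10]]
    - [4, [0, 0, 0], [0, 0, -10]]
    - [4, [0, 0, 0], [0, 0, -10]]
    - [4, [0, 0, 0], [0, 0, -10]]

```text
clock: 16.65
eef_pos: [480.3, -290.1, 149.0]
tcp_rot: [-3.138, -0.001, 1.283]
contact_force: [0.6, 0.1, -0.8]
opening: 0.086
```

Emit:
servo_tool:
  rows:
    - [4, [0, 0, 0], [0, 0, -10]]
    - [4, [0, 0, 0], [0, 0, -10.3]]
    - [4, [46.6, 20.2, 0], [0, 0, 0]]
    - [4, [46.6, 20.2, 0], [0, 0, 0]]
    - [4, [46.6, 20.2, 0], [0, 0, 0]]
    - [4, [46.6, 20.2, 0], [0, 0, 0]]
    - [4, [46.6, 20.2, 0], [0, 0, 0]]
    - [4, [0, 0, 0], [0, 0, 0]]

```text
clock: 17.65
eef_pos: [568.0, -48.8, 149.2]
tcp_rot: [-3.139, -0.002, 1.635]
contact_force: [-1.1, -0.1, 0.2]
opening: 0.088
```

```bash
python3 - <<'E'
from h import *
s=sense();print(s['eef_pos'],s['tcp_rot'],s['opening'])
print(toolmove((570.2,-53.4,150),(np.pi,0,np.radians(93.5))))
f=grab_frame("scene");cv2.imwrite("pics/p2.png",cv2.resize(f[160:300,250:430],None,fx=4,fy=4,interpolation=2))
E
```

```text
[568.04963279 -48.76046911 149.24679598] [-3.13947580e+00 -2.08346484e-03  1.63488666e+00] 0.08765593998191545
(array([-4.76614935,  1.84718719, -0.76704772]), array([-0.12146596, -0.11919145,  0.17223184]))
```

View pics/p2.png

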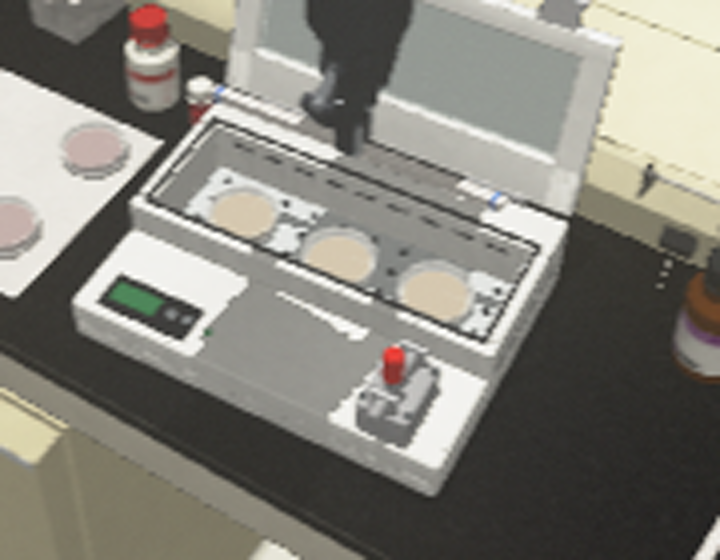

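```bash
python3 - <<'E'
from h import *
C=lambda u,v:(250+(u+.5)/4-.5,160+(v+.5)/4-.5)
I=lambda p:np.round(R.from_euler('z',-.061).apply(p-np.array([550.2,-54.6,0])),1)
for e in((217,90),(503,200)):print("stick end",I(back("scene",C(*e),152)))
for e in((243,214),(340,256),(437,292)):print("inner",I(back("scene",C(*e),47)))
for e in((218,122),(537,249),(490,342),(148,207)):print("chamber inner corner",I(back("scene",C(*e),80)))
print(I(sense()['eef_pos']))
E
```

```text
stick end [ 19.8 123.5 152. ]
stick end [  20.6 -121.6  152. ]
inner [-3.7 89.  47. ]
inner [-5.1 -2.3 47. ]
inner [ -0.9 -86.5  47. ]
chamber inner corner [ 51.1 144.6  80. ]
chamber inner corner [  50.5 -145.6   80. ]
chamber inner corner [ -50.3 -150.2   80. ]
chamber inner corner [-59.4 143.4  80. ]
[ 17.4   3.3 149.2]
```

Emit:
servo_tool:
  rows:
    - [4, [-3, 1, 20], [0, 0, 0]]
    - [4, [0, 0, 30], [0, 0, 0]]
    - [4, [0, 0, 30], [0, 0, 0]]
    - [4, [0, 0, 12], [0, 0, 0]]
    - [4, [0, 0, 3], [0, 0, 0]]
    - [4, [0, 0, 2], [0, 0, 0]]
    - [4, [0, 0, 0], [0, 0, 0]]

```text
clock: 18.58
eef_pos: [569.2, -54.7, 53.4]
tcp_rot: [-3.141, -0.001, 1.631]
contact_force: [-0.1, 0.2, 0.2]
opening: 0.087
```

Emit:
servo_tool:
  rows:
    - [4, [0, 0, 1], [0, 0, 0]]
    - [4, [0, 0, 1], [0, 0, 0]]
    - [4, [0, 0, 0], [0, 0, 0]]

```text
clock: 18.95
eef_pos: [568.6, -54.6, 50.7]
tcp_rot: [-3.14, -0.001, 1.631]
contact_force: [-0.1, -0.4, 0.3]
opening: 0.088
```

Emit:
servo_tool:
  rows:
    - [4, [0, 0, 1], [0, 0, 0]]
    - [4, [0, 0, 0], [0, 0, 0]]

```text
clock: 19.2
eef_pos: [568.7, -54.5, 50.6]
tcp_rot: [-3.14, -0.001, 1.631]
contact_force: [-4.2, 1.0, 11.8]
opening: 0.092
```

Emit:
servo_tool:
  rows:
    - [4, [0, 0, 1], [0, 0, 0]]
    - [4, [0, 0, 0], [0, 0, 0]]

```text
clock: 19.45
eef_pos: [568.8, -54.5, 50.5]
tcp_rot: [-3.14, -0.001, 1.631]
contact_force: [-7.7, 0.6, 22.5]
opening: 0.088
```

Emit:
servo_tool:
  rows:
    - [4, [0, 0, -1.5], [0, 0, 0]]
    - [14, [0, 0, 0], [0, 0, 0]]
    - [16, [0, 0, 0], [0, 0, 0]]
    - [16, [0, 0, -10], [0, 0, 0]]
    - [16, [0, 0, -40], [0, 0, 0]]
    - [16, [0, 0, -50], [0, 0, 0]]
    - [20, [0, 0, -10], [0, 0, 0]]
    - [20, [0, 0, 0], [0, 0, 0]]

```text
clock: 20.45
eef_pos: [569.2, -54.8, 161.0]
tcp_rot: [-3.141, -0.001, 1.631]
contact_force: [0.1, -0.5, -0.0]
opening: 0.234
```

Emit:
servo_tool:
  rows:
    - [25, [0, 0, 0], [0, 0, 10]]
    - [25, [0, 0, 0], [0, 0, 10]]
    - [25, [0, 0, 0], [0, 0, 10]]
    - [25, [0, 0, 0], [0, 0, 10]]
    - [25, [0, 0, 0], [0, 0, 10]]
    - [25, [0, 0, 0], [0, 0, 10]]
    - [25, [0, 0, 0], [0, 0, 10]]
    - [25, [0, 0, 0], [0, 0, 10]]

```text
clock: 21.45
eef_pos: [567.6, -54.6, 158.2]
tcp_rot: [-3.139, 0.005, 0.229]
contact_force: [0.0, -0.1, -0.6]
opening: 0.297
```

Emit:
servo_tool:
  rows:
    - [25, [0, 0, 0], [0, 0, 10]]
    - [25, [0, 0, 0], [0, 0, 7]]
    - [25, [0, 0, 0], [0, 0, 0]]

```text
clock: 21.82
eef_pos: [567.8, -54.6, 158.6]
tcp_rot: [-3.14, 0.005, -0.061]
contact_force: [-0.3, 0.4, -0.3]
opening: 0.296
```

```bash
python3 - <<'E'
from h import *
s=sense();print(s['eef_pos'],s['tcp_rot'],s['opening'])
print(toolmove((482,-403.5,160),(np.pi,0,np.radians(-3.7))))
f=grab_frame("scene");cv2.imwrite("pics/p3.png",cv2.resize(f[160:300,250:430],None,fx=4,fy=4,interpolation=2))
E
```

```text
[567.82698444 -54.64771138 158.56536008] [-3.14029306  0.00464917 -0.06084046] 0.2964285899492277
(array([-64.46291862, 353.42359737,  -1.5942618 ]), array([-0.07396324,  0.26651675,  0.2139251 ]))
```

View pics/p3.png

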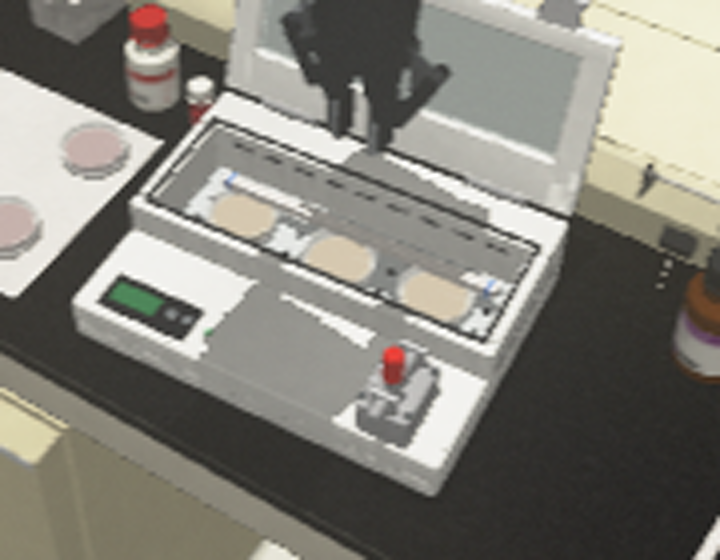

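Emit:
servo_tool:
  rows:
    - [25, [-10.7, 58.9, 0], [0, 0, 0]]
    - [25, [-10.7, 58.9, 0], [0, 0, 0]]
    - [25, [-10.7, 58.9, 0], [0, 0, 0]]
    - [25, [-10.7, 58.9, 0], [0, 0, 0]]
    - [25, [-10.7, 58.9, 0], [0, 0, 0]]
    - [25, [-10.7, 58.9, 0], [0, 0, 0]]
    - [25, [0, 0, 30], [0, 0, 0]]
    - [25, [0, 0, 0], [0, 0, 0]]

```text
clock: 22.88
eef_pos: [480.9, -402.6, 127.1]
tcp_rot: [-3.137, 0.006, -0.061]
contact_force: [-0.2, 0.3, -0.1]
opening: 0.293
```

```bash
python3 - <<'E'
from h import *
I=lambda p:np.round(R.from_euler('z',-.061).apply(p-np.array([550.2,-54.6,0])),1)
C=lambda u,v:(250+(u+.5)/4-.5,160+(v+.5)/4-.5)
for e in((230,180),(490,287)):print("band",I(back("scene",C(*e),57)))
s=sense();print(s['eef_pos'],s['tcp_rot'],s['opening'])
print(toolmove((482,-403.5,4),(np.pi,0,np.radians(-3.7))))
E
```

```text
band [ 16.4 113.   57. ]
band [  16.1 -123.4   57. ]
[ 480.85695572 -402.62213961  127.12248516] [-3.13702692  0.00629738 -0.06075504] 0.2932869472300256
(array([  1.96955781,   1.36892623, 123.10755633]), array([-0.26090648,  0.36131242,  0.21816788]))
```

Emit:
servo_tool:
  rows:
    - [25, [1, 1, 40], [0.0, 0.4, 0]]
    - [25, [0, 0, 40], [0, 0, 0]]
    - [25, [0, 0, 30], [0, 0, 0]]
    - [25, [0, 0, 12.5], [0, 0, 0]]
    - [4, [0, 0, 0], [0, 0, 0]]
    - [4, [0, 0, 0], [0, 0, 0]]
    - [4, [0, 0, 0], [0, 0, 0]]
    - [4, [0, 0, 0], [0, 0, 0]]

```text
clock: 23.88
eef_pos: [484.5, -404.7, 8.2]
tcp_rot: [-3.141, -0.006, -0.062]
contact_force: [-0.3, -0.5, -0.3]
opening: 0.076
```

Emit:
servo_tool:
  rows:
    - [4, [0, 0, -15], [0, 0, 0]]
    - [4, [0, 0, -30], [0, 0, 0]]
    - [4, [0, 0, -50], [0, 0, 0]]
    - [4, [0, 0, -55], [0, 0, 0]]
    - [4, [0, 0, 0], [0, 0, 0]]

```text
clock: 24.5
eef_pos: [485.9, -406.7, 163.6]
tcp_rot: [3.137, -0.013, -0.062]
contact_force: [0.1, -0.6, -0.7]
opening: 0.076
```

```bash
python3 - <<'E'
from h import *
s=sense();print(s['eef_pos'],s['tcp_rot'],s['opening'])
f=grab_frame("scene")
for t in(-100,-50,50,100):
    P=(482+t*.998,-404-t*.065,10);u=proj("scene",P)[0].round().astype(int);print(t,u,f[u[1],u[0]])
print(toolmove((482,-403.5,5),(np.pi,0,np.radians(-3.7))))
cv2.imwrite("pics/p4.png",cv2.resize(f[180:340,340:480],None,fx=3.5,fy=3.5,interpolation=2))
E
```

```text
[ 485.86690443 -406.68751112  163.55068349] [ 3.13706855 -0.01278444 -0.06175157] 0.07596063313374032
-100 [411 323] [33 37 37]
-50 [419 309] [35 37 37]
50 [434 284] [41 44 44]
100 [441 272] [48 49 52]
(array([ -4.17677238,  -2.20015464, 155.67622743]), array([ 0.11343694, -0.53954802,  0.16092369]))
```

View pics/p4.png

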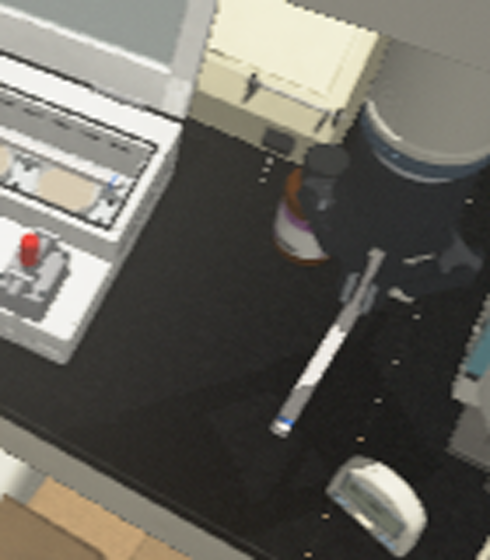

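Emit:
servo_tool:
  rows:
    - [4, [0, 0, 0], [0, 0, -10]]
    - [4, [0, 0, 0], [0, 0, -10]]
    - [4, [0, 0, 0], [0, 0, -10]]
    - [4, [0, 0, 0], [0, 0, -10]]
    - [4, [0, 0, 0], [0, 0, -10]]
    - [4, [0, 0, 0], [0, 0, -10]]
    - [4, [0, 0, 0], [0, 0, -10]]
    - [4, [0, 0, 0], [0, 0, -10]]

```text
clock: 25.55
eef_pos: [482.6, -403.8, 156.0]
tcp_rot: [3.139, -0.003, 1.34]
contact_force: [0.6, 0.5, -0.6]
opening: 0.078
```

Emit:
servo_tool:
  rows:
    - [4, [0, 0, 0], [0, 0, -10]]
    - [4, [0, 0, 0], [0, 0, -7]]
    - [4, [40, 8, 0], [0, 0, 0]]
    - [4, [60, 12, 0], [0, 0, 0]]
    - [4, [60, 12, 0], [0, 0, 0]]
    - [4, [60, 12, 0], [0, 0, 0]]
    - [4, [60, 12, 0], [0, 0, 0]]
    - [4, [60, 10, 0], [0, 0, 0]]

```text
clock: 26.55
eef_pos: [528.0, -59.2, 157.0]
tcp_rot: [3.138, -0.001, 1.631]
contact_force: [0.2, -0.9, -0.1]
opening: 0.08
```

Emit:
servo_tool:
  rows:
    - [4, [0, 0, 0], [0, 0, 0]]
    - [4, [0, 0, 0], [0, 0, 0]]

```text
clock: 26.8
eef_pos: [528.1, -61.1, 157.2]
tcp_rot: [3.138, -0.0, 1.632]
contact_force: [0.3, -0.5, 0.3]
opening: 0.08
```

```bash
python3 - <<'E'
from h import *
s=sense();print(s['eef_pos'],s['tcp_rot'],s['opening'])
print(toolmove((530.2,-55.8,60),(np.pi,0,np.radians(93.5))))
f=grab_frame("scene");cv2.imwrite("pics/p5.png",cv2.resize(f[140:280,230:410],None,fx=4,fy=4,interpolation=2))
for e in(122,-122):
  print(proj("scene",s['eef_pos']+[-.061*e,.998*e,2])-[230,140])
E
```

```text
[528.11219186 -61.12519081 157.20117187] [ 3.13793150e+00 -4.79860566e-04  1.63249522e+00] 0.08025710066794889
(array([ 5.13968083,  2.05629241, 97.21182929]), array([ 0.20976035, -0.02755818,  0.03503588]))
[[68.56502145 49.3474754 ]]
[[141.41084989  78.31730126]]
```

View pics/p5.png

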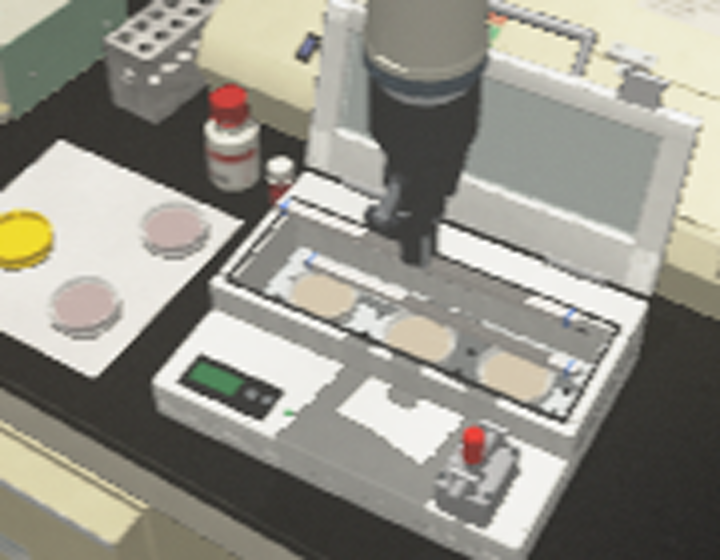

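Emit:
servo_tool:
  rows:
    - [4, [6, 1, 20], [0, 0, 0]]
    - [4, [0, 0, 30], [0, 0, 0]]
    - [4, [0, 0, 30], [0, 0, 0]]
    - [4, [0, 0, 16], [0, 0, 0]]
    - [4, [0, 0, 3], [0, 0, 0]]
    - [4, [0, 0, 1], [0, 0, 0]]
    - [4, [0, 0, 0], [0, 0, 0]]

```text
clock: 27.72
eef_pos: [530.5, -55.2, 58.8]
tcp_rot: [3.135, -0.0, 1.631]
contact_force: [-0.1, -0.5, 0.1]
opening: 0.082
```

Emit:
servo_tool:
  rows:
    - [4, [0, 0, 1], [0, 0, 0]]
    - [4, [0, 0, 0], [0, 0, 0]]

```text
clock: 27.98
eef_pos: [530.1, -55.0, 57.2]
tcp_rot: [3.136, -0.0, 1.631]
contact_force: [-0.3, 0.7, -0.7]
opening: 0.08
```

Emit:
servo_tool:
  rows:
    - [4, [0, 0, 1], [0, 0, 0]]
    - [4, [0, 0, 0], [0, 0, 0]]

```text
clock: 28.22
eef_pos: [529.9, -55.0, 55.9]
tcp_rot: [3.136, -0.001, 1.631]
contact_force: [0.4, 0.1, -0.9]
opening: 0.082
```

Emit:
servo_tool:
  rows:
    - [4, [0, 0, 1], [0, 0, 0]]
    - [4, [0, 0, 0], [0, 0, 0]]

```text
clock: 28.48
eef_pos: [529.8, -55.0, 54.8]
tcp_rot: [3.137, -0.001, 1.631]
contact_force: [0.1, -0.3, 0.2]
opening: 0.077
```

Emit:
servo_tool:
  rows:
    - [4, [0, 0, 1], [0, 0, 0]]
    - [4, [0, 0, 0], [0, 0, 0]]

```text
clock: 28.72
eef_pos: [529.9, -55.0, 53.8]
tcp_rot: [3.137, -0.001, 1.631]
contact_force: [-0.3, 0.1, -0.1]
opening: 0.076
```

Emit:
servo_tool:
  rows:
    - [4, [0, 0, 1], [0, 0, 0]]
    - [4, [0, 0, 0], [0, 0, 0]]

```text
clock: 28.98
eef_pos: [530.0, -55.0, 53.2]
tcp_rot: [3.136, -0.001, 1.631]
contact_force: [-0.9, 0.0, 3.7]
opening: 0.079
```

Emit:
servo_tool:
  rows:
    - [4, [0, 0, 1], [0, 0, 0]]
    - [4, [0, 0, 0], [0, 0, 0]]

```text
clock: 29.22
eef_pos: [530.1, -55.0, 53.1]
tcp_rot: [3.136, -0.001, 1.631]
contact_force: [-4.5, 1.5, 17.6]
opening: 0.085
```

Emit:
servo_tool:
  rows:
    - [4, [0, 0, -1], [0, 0, 0]]
    - [14, [0, 0, 0], [0, 0, 0]]
    - [16, [0, 0, 0], [0, 0, 0]]
    - [16, [0, 0, -10], [0, 0, 0]]
    - [16, [0, 0, -40], [0, 0, 0]]
    - [16, [0, 0, -50], [0, 0, 0]]
    - [40, [0, 0, -30], [0, 0, -10]]
    - [60, [0, 0, 0], [0, 0, -10]]
  force: 30

```text
clock: 30.22
eef_pos: [531.0, -55.3, 186.3]
tcp_rot: [3.132, 0.004, 1.986]
contact_force: [0.1, 0.1, 0.2]
opening: 0.6
```

Emit:
servo_tool:
  rows:
    - [80, [0, 0, 0], [0, 0, -10]]
    - [80, [0, 0, 0], [0, 0, -10]]
    - [80, [0, 0, 0], [0, 0, -10]]
    - [80, [0, 0, 0], [0, 0, -10]]
    - [80, [0, 0, 0], [0, 0, -10]]
    - [80, [0, 0, 0], [0, 0, -10]]
    - [80, [0, 0, 0], [0, 0, -10]]
    - [80, [0, 0, 0], [0, 0, 0]]

```text
clock: 31.22
eef_pos: [529.3, -55.1, 183.4]
tcp_rot: [3.141, 0.006, -3.082]
contact_force: [-0.2, -0.4, -0.5]
opening: 0.936
```

```bash
cat > look.py <<'E'
from h import *
import sys
I=lambda p:np.round(R.from_euler('z',-.061).apply(p-np.array([550.2,-54.6,0])),1)
s=sense();print(np.round(s['eef_pos'],1),np.round(s['tcp_rot'],3),s['opening'])
for c in("top","scene"):
    cv2.imwrite(f"pics/{sys.argv[1]}_{c}.png",grab_frame(c))
    for d in boxes_of(c,"dish_1"):
        if d["conf"]>.2:p=towld(c,d["centre"]);print(c,round(d["conf"],2),np.round(p),I(p))
    # pinkish blobs on pad
    f=cv2.imread(f"pics/{sys.argv[1]}_{c}.png").astype(int)
    m=((f[...,2]-f[...,1]>14)&(f[...,2]-f[...,1]<60)&(f[...,0]>f[...,1]-25)).astype(np.uint8);m=cv2.morphologyEx(m,cv2.MORPH_OPEN,np.ones((3,3)))
    n,l,st,ce=cv2.connectedComponentsWithStats(m)
    for i in range(1,n):
        p=back(c,ce[i],16)
        if st[i,4]>60 and 350<p[0]<700 and 100<p[1]<400:print(" blob",c,st[i,4],np.round(ce[i],1),np.round(p,1))
E
python3 look.py d1
```

```text
[529.3 -55.1 183.4] [ 3.141  0.006 -3.082] 0.9355688065218525
top 0.71 [477. 320.  13.] [-50.1 378.2  12.6]
top 0.69 [446. 212.  18.] [-87.4 272.4  18. ]
top 0.6 [560. 210.  18.] [ 26.3 263.7  18. ]
scene 0.75 [446. 209.  16.] [-88.4 269.   16. ]
scene 0.61 [557. 207.  19.] [ 22.9 260.8  18.7]
scene 0.57 [472. 314.  17.] [-55.3 372.8  16.8]
 blob scene 95 [272.9 196.7] [557.5 207.   16. ]
 blob scene 113 [250.7 215.7] [445.  214.6  16. ]
```

Emit:
servo_tool:
  rows:
    - [80, [13.1, 54.7, 0], [0, 0, 0]]
    - [80, [13.1, 54.7, 0], [0, 0, 0]]
    - [80, [13.1, 54.7, 0], [0, 0, 0]]
    - [80, [13.1, 54.7, 0], [0, 0, 0]]
    - [80, [13.1, 54.7, 0], [0, 0, 0]]
    - [80, [0, 0, 50], [0, 0, 0]]
    - [80, [0, 0, 50], [0, 0, 0]]
    - [80, [0, 0, 0], [0, 0, 0]]

```text
clock: 32.42
eef_pos: [445.2, 213.0, 80.1]
tcp_rot: [-3.14, -0.001, -3.082]
contact_force: [-0.3, -0.8, 0.1]
opening: 0.935
```

Emit:
servo_tool:
  rows:
    - [80, [0, 0, 0], [0, 0, 0]]

```text
clock: 32.55
eef_pos: [448.7, 214.2, 84.0]
tcp_rot: [3.141, 0.006, -3.082]
contact_force: [0.5, -0.1, 0.4]
opening: 0.938
```

```bash
python3 look.py d2; python3 - <<'E'
from h import *
print(toolmove((447.5,214,2),(np.pi,0,np.radians(183.5))))
E
```

```text
[448.7 214.2  84. ] [ 3.141  0.006 -3.082] 0.9378344857034098
top 0.78 [565. 210.  18.] [ 31.1 263.2  18. ]
scene 0.69 [446. 211.  18.] [-88.  271.3  17.6]
scene 0.53 [472. 311.  17.] [-55.5 369.2  17.2]
scene 0.51 [559. 208.  18.] [ 25.1 261.5  17.5]
 blob scene 91 [272.6 196.4] [558.2 208.5  16. ]
 blob scene 114 [250.6 215.7] [444.8 214.6  16. ]
(array([ 2.27440509, -0.41269136, 82.46629781]), array([ 0.10110993,  0.46094783, -0.07611198]))
```

Emit:
servo_tool:
  rows:
    - [80, [2, 0, 40], [0, 0, 0]]
    - [80, [0, 0, 30], [0, 0, 0]]
    - [80, [0, 0, 12], [0, 0, 0]]
    - [80, [0, 0, 0], [0, 0, 0]]
    - [50, [0, 0, 0], [0, 0, 0]]
    - [50, [0, 0, 0], [0, 0, 0]]
    - [50, [0, 0, 0], [0, 0, 0]]
    - [50, [0, 0, 0], [0, 0, 0]]
  force: 30

```text
clock: 33.75
eef_pos: [447.2, 214.4, 2.1]
tcp_rot: [3.14, 0.007, -3.081]
contact_force: [0.1, -0.6, 7.8]
opening: 0.688
```

```bash
python3 look.py d3
```

```text
[447.2 214.4   2.1] [ 3.14   0.007 -3.081] 0.6883175086976726
top 0.56 [563. 206.  18.] [ 28.7 259.7  17.9]
scene 0.61 [442. 210.  19.] [-92.3 270.7  18.5]
scene 0.52 [558. 206.  16.] [ 23.7 260.   16.1]
scene 0.5 [457. 320.  17.] [-70.2 379.4  16.9]
 blob scene 99 [272.8 196.5] [558.2 207.6  16. ]
 blob scene 92 [250.9 216.8] [441.7 210.7  16. ]
```

Emit:
servo_tool:
  rows:
    - [50, [0, 0, -10], [0, 0, 0]]
    - [50, [0, 0, -30], [0, 0, 0]]
    - [50, [0, 0, -50], [0, 0, 0]]
    - [50, [0, 0, -50], [0, 0, 0]]
    - [50, [0, 0, 0], [0, 0, 0]]

```text
clock: 34.58
eef_pos: [448.0, 215.0, 145.2]
tcp_rot: [3.138, 0.013, -3.081]
contact_force: [0.5, -0.2, -0.9]
opening: 0.682
```

Emit:
servo_tool:
  rows:
    - [50, [-14.3, -36.6, 0], [0, 0, 0]]
    - [50, [-14.3, -36.6, 0], [0, 0, 0]]
    - [50, [-14.3, -36.6, 0], [0, 0, 0]]
    - [50, [-14.3, -36.6, 0], [0, 0, 0]]
    - [50, [-14.3, -36.6, 0], [0, 0, 0]]
    - [50, [-14.3, -36.6, 0], [0, 0, 0]]
    - [50, [0, 0, 0], [0, 0, 0]]

```text
clock: 35.45
eef_pos: [545.0, -2.2, 140.6]
tcp_rot: [3.141, 0.005, -3.084]
contact_force: [-0.9, 1.6, 0.8]
opening: 0.687
```

```bash
python3 look.py d4;python3 - <<'E'
from h import *
print(toolmove((545.9,0.2,57),(np.pi,0,np.radians(183.5))))
f=cv2.imread("pics/d4_scene.png");cv2.imwrite("pics/d4c.png",cv2.resize(f[140:280,220:400],None,fx=4,fy=4,interpolation=2))
E
```

```text
[545.   -2.2 140.6] [ 3.141  0.005 -3.084] 0.6868908743199283
top 0.64 [473. 318.  18.] [-53.9 377.   17.9]
top 0.56 [557. 211.  18.] [ 23.1 265.1  17.7]
top 0.5 [ 535. -135.   56.] [-19.9 -78.9  56.4]
top 0.42 [531. -21. 156.] [-17.3  35.1 155.8]
scene 0.74 [538.  -5. 156.] [ -9.7  50.  155.9]
scene 0.63 [475. 312.  19.] [-52.4 370.2  19. ]
scene 0.54 [557. 208.  16.] [ 22.8 262.1  15.7]
scene 0.51 [668. -98. 177.] [114.9 -50.3 177.5]
 blob scene 95 [272.6 196.5] [557.7 208.4  16. ]
(array([-1.85531058, -0.51507571, 83.68603832]), array([ 0.04949768,  0.23687789, -0.01228801]))
```

View pics/d4c.png

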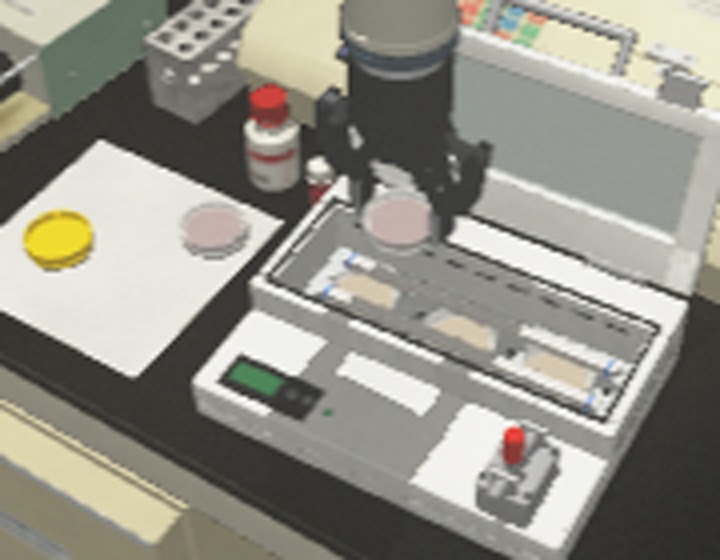

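Emit:
servo_tool:
  rows:
    - [50, [-5, 0, 20], [0, 0, 0]]
    - [50, [0, 0, 30], [0, 0, 0]]
    - [50, [0, 0, 20], [0, 0, 0]]
    - [50, [0, 0, 9], [0, 0, 0]]
    - [50, [0, 0, 2], [0, 0, 0]]
    - [50, [0, 0, 0], [0, 0, 0]]

```text
clock: 36.4
eef_pos: [550.3, 0.5, 60.6]
tcp_rot: [3.141, 0.006, -3.081]
contact_force: [0.0, 0.1, 0.7]
opening: 0.689
```

Emit:
servo_tool:
  rows:
    - [50, [0, 0, 1], [0, 0, 0]]
    - [50, [0, 0, 0], [0, 0, 0]]

```text
clock: 36.65
eef_pos: [550.2, 0.1, 59.5]
tcp_rot: [3.141, 0.006, -3.081]
contact_force: [0.3, 0.0, -1.0]
opening: 0.683
```

Emit:
servo_tool:
  rows:
    - [50, [0, 0, 1], [0, 0, 0]]
    - [50, [0, 0, 0], [0, 0, 0]]

```text
clock: 36.9
eef_pos: [549.9, 0.1, 58.1]
tcp_rot: [3.141, 0.005, -3.081]
contact_force: [-1.2, -0.4, -0.5]
opening: 0.684
```

Emit:
servo_tool:
  rows:
    - [50, [0, 0, 1], [0, 0, 0]]
    - [50, [0, 0, 0], [0, 0, 0]]

```text
clock: 37.15
eef_pos: [549.8, 0.2, 56.9]
tcp_rot: [3.141, 0.005, -3.081]
contact_force: [-0.9, 0.0, -0.2]
opening: 0.689
```

Emit:
servo_tool:
  rows:
    - [50, [0, 0, 1], [0, 0, 0]]
    - [50, [0, 0, 0], [0, 0, 0]]

```text
clock: 37.4
eef_pos: [550.0, 0.2, 56.1]
tcp_rot: [3.141, 0.005, -3.081]
contact_force: [-0.1, -0.8, 2.5]
opening: 0.685
```

Emit:
servo_tool:
  rows:
    - [62, [0, 0, 0], [0, 0, 0]]
    - [66, [0, 0, 0], [0, 0, 0]]
    - [70, [0, 0, 0], [0, 0, 0]]
    - [70, [0, 0, -20], [0, 0, 0]]
    - [70, [0, 0, -50], [0, 0, 0]]
    - [80, [0, 0, -50], [0, 0, 0]]
    - [80, [-5.4, 51.9, 0], [0, 0, 0]]
    - [80, [-5.4, 51.9, 0], [0, 0, 0]]

```text
clock: 38.4
eef_pos: [554.4, 105.2, 177.3]
tcp_rot: [3.141, 0.007, -3.083]
contact_force: [0.8, 0.3, -0.6]
opening: 0.935
```

Emit:
servo_tool:
  rows:
    - [80, [-5.4, 51.9, 0], [0, 0, 0]]
    - [80, [-5.4, 51.9, 0], [0, 0, 0]]
    - [80, [0, 0, 40], [0, 0, 0]]
    - [80, [0, 0, 40], [0, 0, 0]]
    - [80, [0, 0, 0], [0, 0, 0]]
    - [80, [0, 0, 0], [0, 0, 0]]

```text
clock: 39.15
eef_pos: [559.4, 208.8, 97.4]
tcp_rot: [3.141, 0.006, -3.081]
contact_force: [-0.2, -0.4, 1.2]
opening: 0.934
```

```bash
python3 look.py d5; python3 - <<'E'
from h import *
print(toolmove((559,208.5,2),(np.pi,0,np.radians(183.5))))
E
```

```text
[559.4 208.8  97.4] [ 3.141  0.006 -3.081] 0.9338023885998443
top 0.67 [563.  32.  73.] [18.2 85.8 72.7]
scene 0.73 [474. 310.  19.] [-54.2 368.9  19.5]
scene 0.72 [556. 209.  18.] [ 22.2 262.8  18.5]
scene 0.67 [560.  29.  71.] [14.8 82.6 70.6]
 blob scene 97 [272.8 196.5] [558.1 207.6  16. ]
(array([ 1.4804288 , -0.42864525, 95.90789833]), array([ 0.07733727,  0.43768008, -0.05551862]))
```

Emit:
servo_tool:
  rows:
    - [80, [1, 0, 45], [0, 0, 0]]
    - [80, [0, 0, 38], [0, 0, 0]]
    - [80, [0, 0, 13], [0, 0, 0]]
    - [80, [0, 0, 0], [0, 0, 0]]
    - [50, [0, 0, 0], [0, 0, 0]]
    - [50, [0, 0, 0], [0, 0, 0]]
    - [50, [0, 0, 0], [0, 0, 0]]
    - [50, [0, 0, 0], [0, 0, 0]]

```text
clock: 40.35
eef_pos: [559.4, 209.1, 2.2]
tcp_rot: [3.14, 0.008, -3.081]
contact_force: [-1.3, -1.5, 6.8]
opening: 0.683
```

Emit:
servo_tool:
  rows:
    - [50, [0, 0, -10], [0, 0, 0]]
    - [50, [0, 0, -30], [0, 0, 0]]
    - [50, [0, 0, -50], [0, 0, 0]]
    - [50, [0, 0, -50], [0, 0, 0]]
    - [50, [0, 0, 0], [0, 0, 0]]

```text
clock: 40.98
eef_pos: [560.3, 209.6, 145.7]
tcp_rot: [3.138, 0.014, -3.081]
contact_force: [-0.1, -0.0, -0.6]
opening: 0.683
```

```bash
python3 look.py d6; python3 - <<'E'
from h import *
print(toolmove((553,-99.5,150),(np.pi,0,np.radians(183.5))))
f=cv2.imread("pics/d6_scene.png");cv2.imwrite("pics/d6c.png",cv2.resize(f[140:280,220:400],None,fx=4,fy=4,interpolation=2))
E
```

```text
[560.3 209.6 145.7] [ 3.138  0.014 -3.081] 0.6831916900767726
top 0.68 [562.  33.  73.] [17.3 86.9 72.5]
scene 0.76 [552. 210. 157.] [ 17.5 263.9 156.7]
scene 0.62 [472. 312.  18.] [-55.4 370.3  18.3]
scene 0.59 [668. -60. 170.] [116.9 -12.3 169.8]
scene 0.5 [558.  27.  72.] [12.6 80.7 71.9]
 blob scene 81 [268.2 168. ] [671.2 317.8  16. ]
(array([  22.20395378, -306.9926464 ,  -10.68462644]), array([ 0.00589015,  0.20489596, -0.03447543]))
```

View pics/d6c.png

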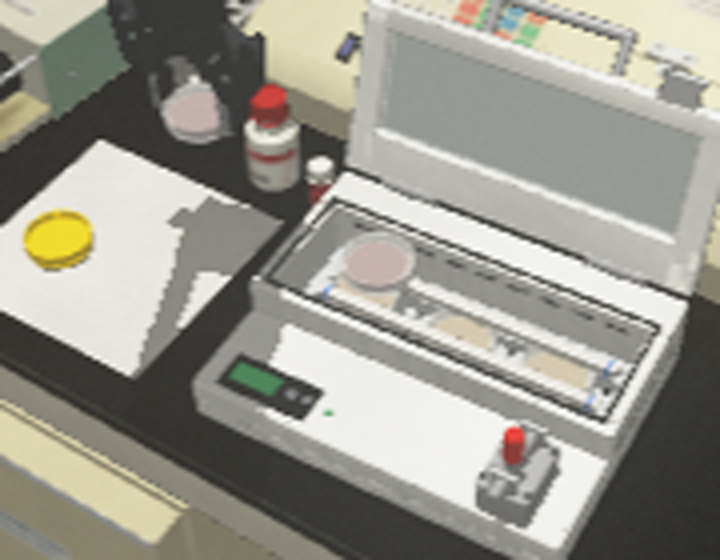

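Emit:
servo_tool:
  rows:
    - [50, [3.2, -35, 0], [0, 0, 0]]
    - [50, [3.2, -54.4, 0], [0, 0, 0]]
    - [50, [3.2, -54.4, 0], [0, 0, 0]]
    - [50, [3.2, -54.4, 0], [0, 0, 0]]
    - [50, [3.2, -54.4, 0], [0, 0, 0]]
    - [50, [3.3, -54.4, 0], [0, 0, 0]]
    - [50, [0, 0, 0], [0, 0, 0]]
    - [50, [0, 0, 0], [0, 0, 0]]

```text
clock: 42.18
eef_pos: [555.9, -98.8, 138.8]
tcp_rot: [3.14, 0.003, -3.082]
contact_force: [0.3, 0.4, -0.7]
opening: 0.688
```

```bash
python3 look.py d7; python3 - <<'E'
from h import *
print(toolmove((555.9,-99.3,62),(np.pi,0,np.radians(183.5))))
E
```

```text
[555.9 -98.8 138.8] [ 3.140e+00  3.000e-03 -3.082e+00] 0.687686817344833
top 0.55 [476. 317.  14.] [-51.5 375.8  14.4]
scene 0.66 [553. -99. 152.] [  0.2 -44.  152.4]
scene 0.6 [470. 314.  19.] [-57.3 373.   18.8]
scene 0.54 [559.  26.  71.] [13.4 79.9 70.8]
(array([ 1.17537838, -1.51609058, 77.65808364]), array([0.04862391, 0.25765596, 0.05864562]))
```

Emit:
servo_tool:
  rows:
    - [50, [0, 0, 20], [0, 0, 0]]
    - [50, [0, 0, 30], [0, 0, 0]]
    - [50, [0, 0, 20], [0, 0, 0]]
    - [50, [0, 0, 8], [0, 0, 0]]
    - [50, [0, 0, 2], [0, 0, 0]]
    - [50, [0, 0, 0], [0, 0, 0]]

```text
clock: 43.12
eef_pos: [557.7, -98.8, 60.6]
tcp_rot: [3.141, 0.006, -3.081]
contact_force: [0.2, -0.3, 0.2]
opening: 0.687
```

Emit:
servo_tool:
  rows:
    - [50, [0, 0, 1], [0, 0, 0]]
    - [50, [0, 0, 0.5], [0, 0, 0]]
    - [50, [0, 0, 0], [0, 0, 0]]

```text
clock: 43.5
eef_pos: [557.3, -99.0, 58.7]
tcp_rot: [3.141, 0.005, -3.081]
contact_force: [-0.5, 0.5, -0.6]
opening: 0.688
```

Emit:
servo_tool:
  rows:
    - [50, [0, 0, 0.7], [0, 0, 0]]
    - [50, [0, 0, 0], [0, 0, 0]]

```text
clock: 43.75
eef_pos: [557.1, -99.0, 57.7]
tcp_rot: [3.141, 0.005, -3.081]
contact_force: [0.3, -0.2, 0.0]
opening: 0.689
```

Emit:
servo_tool:
  rows:
    - [50, [0, 0, 0.8], [0, 0, 0]]
    - [50, [0, 0, 0.4], [0, 0, 0]]
    - [50, [0, 0, 0], [0, 0, 0]]

```text
clock: 44.12
eef_pos: [557.2, -98.9, 56.5]
tcp_rot: [3.141, 0.005, -3.081]
contact_force: [-1.6, 0.5, 0.1]
opening: 0.689
```

Emit:
servo_tool:
  rows:
    - [50, [0, 0, 0.5], [0, 0, 0]]
    - [50, [0, 0, 0], [0, 0, 0]]

```text
clock: 44.38
eef_pos: [557.3, -98.9, 56.3]
tcp_rot: [3.141, 0.005, -3.081]
contact_force: [-1.7, 0.4, 2.2]
opening: 0.692
```

Contact, so I'll release, lift and look from above.

Emit:
servo_tool:
  rows:
    - [62, [0, 0, 0], [0, 0, 0]]
    - [66, [0, 0, 0], [0, 0, 0]]
    - [70, [0, 0, 0], [0, 0, 0]]
    - [70, [0, 0, -20], [0, 0, 0]]
    - [70, [0, 0, -50], [0, 0, 0]]
    - [72, [0, 0, -50], [0, 0, 0]]
    - [72, [20, -40, 0], [0, 0, 0]]
    - [72, [0, 0, 0], [0, 0, 0]]

```text
clock: 45.38
eef_pos: [538.4, -141.9, 176.6]
tcp_rot: [-3.141, 0.006, -3.083]
contact_force: [-0.2, 0.4, 0.4]
opening: 0.84
```

```bash
python3 look.py d8; python3 - <<'E'
from h import *
f=cv2.imread("pics/d8_scene.png")[185:265,270:390]
g=cv2.imread("pics/d8_top.png")[150:250,260:400]
a=cv2.resize(f,(780,520),interpolation=2)
cv2.imwrite("pics/d8c.png",a)
I=lambda p:np.round(R.from_euler('z',-.061).apply(p-np.array([550.2,-54.6,0])),1)
for c in("top","scene"):
    for d in boxes_of(c,"inner_1"):
        if d["conf"]>.3:print(c,"inner",d["conf"],I(towld(c,d["centre"])))
    for d in boxes_of(c,"stick_1"):
        if d["conf"]>.3:print(c,"stick",d["conf"],I(towld(c,d["centre"])))
E
```

```text
[ 538.4 -141.9  176.6] [-3.141  0.006 -3.083] 0.8396180902629595
top 0.88 [475. 318.  13.] [-52.3 376.1  12.9]
top 0.73 [546. -48.  48.] [-4.3  6.7 47.7]
top 0.51 [562.  34.  71.] [17.2 87.9 71. ]
scene 0.7 [474. 311.  17.] [-53.5 369.7  17.3]
scene 0.69 [ 555. -104.   70.] [  1.7 -49.4  69.8]
scene 0.63 [559.  30.  73.] [14.3 84.  73.3]
scene 0.43 [ 624. -339.   75.] [  56.4 -288.2   75.1]
top inner 0.65 [ 0.3  5.3 45.6]
top inner 0.45 [ -7.9 101.   53.4]
top stick 0.59 [-21.8  42.4  53.8]
top stick 0.53 [22.5 27.7 57.5]
top stick 0.39 [122.1  42.  187.2]
scene inner 0.61 [ 2.8  2.2 46.9]
scene inner 0.37 [-1.7 82.5 45.1]
scene stick 0.57 [-20.  -14.   54.5]
scene stick 0.56 [17.8 -5.8 56.7]
```

View pics/d8c.png

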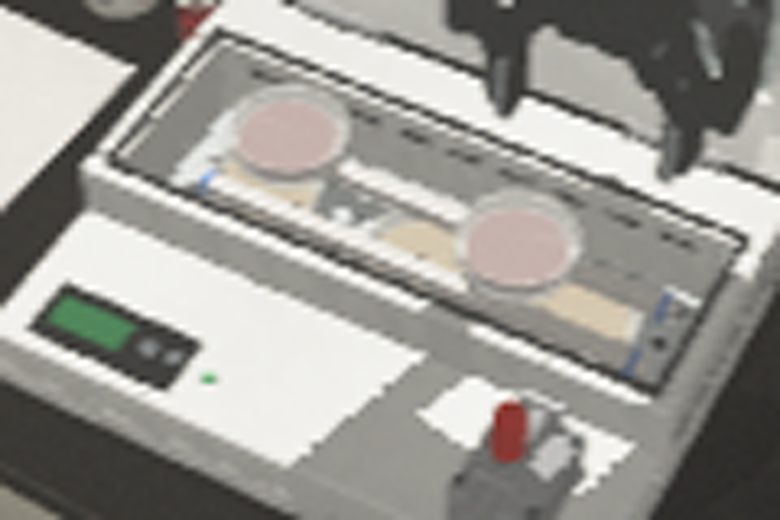

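Emit:
servo_tool:
  rows:
    - [70, [-10.8, 56.8, 0], [0, 0, 0]]
    - [70, [-10.8, 56.8, 0], [0, 0, 0]]
    - [70, [-10.8, 56.8, 0], [0, 0, 0]]
    - [70, [0, 0, 40], [0, 0, 0]]
    - [70, [0, 0, 30], [0, 0, 0]]
    - [70, [0, 0, 0], [0, 0, 0]]
    - [70, [0, 0, 0], [0, 0, 0]]

```text
clock: 46.65
eef_pos: [562.1, 32.0, 107.1]
tcp_rot: [3.141, 0.006, -3.081]
contact_force: [-0.7, -0.7, 0.5]
opening: 0.82
```

```bash
python3 - <<'E'
from h import *
print(sense()['eef_pos'],sense()['opening'],toolmove((560.6,30.1,57.5),(np.pi,0,np.radians(183.5))))
E
```

```text
[562.08301611  31.96541733 107.07329129] 0.8203470317563503 (array([ 1.88800379, -1.80127939, 49.56189223]), array([ 0.03326777,  0.34099084, -0.03609335]))
```

Emit:
servo_tool:
  rows:
    - [70, [1, 0, 20], [0, 0, 0]]
    - [70, [0, 0, 15], [0, 0, 0]]
    - [70, [0, 0, 8], [0, 0, 0]]
    - [70, [0, 0, 4], [0, 0, 0]]
    - [70, [0, 0, 1], [0, 0, 0]]
    - [70, [0, 0, 0], [0, 0, 0]]

```text
clock: 47.4
eef_pos: [560.9, 31.9, 58.5]
tcp_rot: [3.141, 0.006, -3.081]
contact_force: [-0.1, 0.7, -0.3]
opening: 0.82
```

Emit:
servo_tool:
  rows:
    - [50, [0, 0, 0.5], [0, 0, 0]]
    - [50, [0, 0, 0], [0, 0, 0]]
    - [50, [0, 0, 0], [0, 0, 0]]
    - [50, [0, 0, 0], [0, 0, 0]]

```text
clock: 47.9
eef_pos: [561.1, 31.9, 58.7]
tcp_rot: [3.141, 0.006, -3.081]
contact_force: [-1.4, 0.5, 7.2]
opening: 0.688
```

Emit:
servo_tool:
  rows:
    - [50, [0, 0, -6], [0, 0, 0]]
    - [50, [0, 0, -6], [0, 0, 0]]
    - [50, [12, -26, 0], [0, 0, 0]]
    - [50, [0, 0, 0], [0, 0, 0]]
    - [50, [0, 0, 0], [0, 0, 0]]

```text
clock: 48.52
eef_pos: [550.6, 5.4, 69.9]
tcp_rot: [3.141, 0.006, -3.082]
contact_force: [0.0, 0.4, 0.7]
opening: 0.689
```

```bash
python3 look.py e1
```

```text
[550.6   5.4  69.9] [ 3.141  0.006 -3.082] 0.6892948019760591
top 0.87 [ 560. -104.   72.] [  7.  -49.6  71.8]
top 0.78 [479. 315.  14.] [-48.5 373.4  14.1]
scene 0.64 [474. 315.  19.] [-53.2 373.6  18.6]
scene 0.51 [547.  -1.  81.] [ 0.1 54.1 81.1]
scene 0.48 [ 555. -102.   72.] [  1.8 -47.8  71.5]
```

Emit:
servo_tool:
  rows:
    - [50, [0, 0, 6], [0, 0, 0]]
    - [50, [0, 0, 3], [0, 0, 0]]
    - [50, [0, 0, 1], [0, 0, 0]]
    - [50, [0, 0, 0], [0, 0, 0]]
    - [50, [0, 0, 0], [0, 0, 0]]

```text
clock: 49.35
eef_pos: [550.4, 5.2, 59.7]
tcp_rot: [3.141, 0.005, -3.081]
contact_force: [-0.4, 0.5, -0.4]
opening: 0.688
```

Emit:
servo_tool:
  rows:
    - [50, [0, 0, 0.7], [0, 0, 0]]
    - [50, [0, 0, 0], [0, 0, 0]]
    - [50, [0, 0, 0], [0, 0, 0]]

```text
clock: 49.72
eef_pos: [550.3, 5.2, 59.0]
tcp_rot: [3.141, 0.005, -3.081]
contact_force: [-1.1, -0.5, -0.3]
opening: 0.683
```

Emit:
servo_tool:
  rows:
    - [50, [0, 0, 0.7], [0, 0, 0]]
    - [50, [0, 0, 0], [0, 0, 0]]
    - [50, [0, 0, 0], [0, 0, 0]]

```text
clock: 50.1
eef_pos: [550.4, 5.2, 58.7]
tcp_rot: [3.141, 0.005, -3.081]
contact_force: [-1.6, -0.5, 5.8]
opening: 0.683
```

Emit:
servo_tool:
  rows:
    - [62, [0, 0, 0], [0, 0, 0]]
    - [66, [0, 0, 0], [0, 0, 0]]
    - [70, [0, 0, 0], [0, 0, 0]]
    - [70, [0, 0, -20], [0, 0, 0]]
    - [70, [0, 0, -50], [0, 0, 0]]
    - [60, [0, 0, -60], [0, 0, 0]]
    - [40, [30, 0, -60], [0, 0, 0]]
    - [18, [30, -20, -60], [0, 0, 0]]

```text
clock: 51.1
eef_pos: [494.7, -15.7, 299.2]
tcp_rot: [3.141, 0.006, -3.08]
contact_force: [0.6, -0.8, 0.8]
opening: 0.286
```

Emit:
servo_tool:
  rows:
    - [18, [0, 0, 0], [0, 0, 10]]
    - [18, [0, 0, 0], [0, 0, 10]]
    - [18, [0, 0, 0], [0, 0, 10]]
    - [18, [0, 0, 0], [0, 0, 10]]
    - [18, [0, 0, 0], [0, 0, 10]]
    - [18, [0, 0, 0], [0, 0, 10]]
    - [18, [0, 0, 0], [0, 0, 10]]
    - [18, [0, 0, 0], [0, 0, 10]]

```text
clock: 52.1
eef_pos: [495.4, -16.1, 297.3]
tcp_rot: [3.137, 0.0, 1.8]
contact_force: [0.1, -0.4, 0.0]
opening: 0.214
```

Emit:
servo_tool:
  rows:
    - [18, [0, 0, 0], [0, 0, 10]]
    - [18, [0, 0, 0], [-10, 0, 0]]
    - [18, [0, 0, 0], [-10, 0, 0]]
    - [18, [0, 0, 0], [-7, 0, 0]]
    - [18, [0, 0, 0], [0, 0, 0]]
    - [18, [0, 0, 0], [0, 0, 0]]

```text
clock: 52.85
eef_pos: [496.3, -16.2, 298.2]
tcp_rot: [2.666, -0.0, 1.631]
contact_force: [0.1, 0.5, 1.4]
opening: 0.209
```

```bash
python3 look.py e2; python3 - <<'E'
from h import *
P=np.array([719.4,-45.05,241.5]);r=(2.691,-.013,1.642);z=R.from_euler('xyz',r).as_matrix()[:,2]
print(toolmove(P-60*z,r),z);print(toolmove(P,r))
f=cv2.imread("pics/e2_scene.png")[170:290,250:410];cv2.imwrite("pics/e2c.png",cv2.resize(f,(800,600),interpolation=2))
E
```

```text
[496.3 -16.2 298.2] [ 2.666 -0.     1.631] 0.2094035145514958
top 0.65 [ 635. -323.   88.] [  68.2 -272.9   88.1]
top 0.61 [476. 318.  15.] [-51.5 376.7  15.5]
top 0.52 [ 558. -100.   70.] [  4.7 -45.8  70. ]
scene 0.84 [ 556. -102.   73.] [  2.9 -47.8  73.2]
scene 0.61 [549.  -4.  71.] [ 1.4 50.7 71.4]
scene 0.53 [473. 315.  18.] [-54.7 373.1  17.7]
(array([-43.43626751, 172.13166293,  91.02173051]), array([ 1.43434685,  0.90458649, -0.21634587])) [ 0.43356306  0.04265542 -0.9001131 ]
(array([-42.49196291, 170.62805296, 150.99545347]), array([ 1.43434685,  0.90458649, -0.21634587]))
```

Emit:
servo_tool:
  rows:
    - [20, [-14, 56.8, 10], [0, 0, 0]]
    - [20, [-14, 56.8, 20], [0, 0, 0]]
    - [20, [-14, 57, 20], [0, 0, 0]]
    - [20, [0, 0, 50], [0, 0, 0]]
    - [20, [0, 0, 10], [0, 0, 0]]
    - [20, [0, 0, 0], [0, 0, 0]]
    - [20, [0, 0, 0], [0, 0, 0]]

```text
clock: 53.92
eef_pos: [699.8, -45.8, 279.6]
tcp_rot: [2.663, -0.0, 1.631]
contact_force: [-0.2, -0.6, -0.6]
opening: 0.234
```

```bash
python3 - <<'E'
from h import *
s=sense();print(s['eef_pos'],s['tcp_rot'],s['opening'])
b=np.array([715.5,-45.4,249.6]);z=R.from_euler('xyz',s['tcp_rot']).as_matrix()[:,2]
print(toolmove(b+9*z,s['tcp_rot'])[0])
E
```

```text
[699.79230757 -45.78313037 279.58005732] [ 2.66343424e+00 -2.96608218e-04  1.63136810e+00] 0.2335920028434262
[-0.5773257   0.14590096 42.84268954]
```

Well aligned. I'll go in and grip.

Emit:
servo_tool:
  rows:
    - [20, [0, 0, 20], [0, 0, 0]]
    - [20, [0, 0, 15], [0, 0, 0]]
    - [20, [0, 0, 8], [0, 0, 0]]
    - [20, [0, 0, 0], [0, 0, 0]]
    - [5, [0, 0, 0], [0, 0, 0]]
    - [5, [0, 0, 0], [0, 0, 0]]
    - [5, [0, 0, 0], [0, 0, 0]]
  force: 25

```text
clock: 54.8
eef_pos: [719.7, -44.6, 240.1]
tcp_rot: [2.664, -0.0, 1.631]
contact_force: [2.7, 0.6, -2.7]
opening: 0.13
```

```bash
python3 - <<'E'
from h import *
s=sense();print(s['eef_pos'],s['opening'],s['contact_force'])
Rt=R.from_euler('xyz',s['tcp_rot']);th=.061
b=lambda a:np.array([-183.85*np.cos(.1419+a)*np.cos(th),-183.85*np.cos(.1419+a)*np.sin(th),183.85*np.sin(.1419+a)])
A=np.linspace(1.85,0,16)
for i in range(15):print(round(A[i+1],2),np.round(Rt.inv().apply(b(A[i+1])-b(A[i])),1).tolist())
print(s['eef_pos']+b(0)-b(1.85))
E
```

```text
[719.66069944 -44.5938016  240.1117678 ] 0.12961667705934524 [ 2.7330818   0.60571686 -2.74065871]
1.73 [-0.0, -15.2, -16.8]
1.6 [-0.0, -17.1, -14.8]
1.48 [-0.0, -18.8, -12.6]
1.36 [-0.0, -20.2, -10.2]
1.23 [-0.0, -21.3, -7.6]
1.11 [-0.0, -22.1, -4.9]
0.99 [-0.0, -22.6, -2.2]
0.86 [-0.0, -22.7, 0.6]
0.74 [-0.0, -22.4, 3.4]
0.62 [-0.0, -21.8, 6.1]
0.49 [-0.0, -20.9, 8.8]
0.37 [-0.0, -19.7, 11.3]
0.25 [-0.0, -18.1, 13.6]
0.12 [-0.0, -16.3, 15.7]
0.0 [-0.0, -14.3, 17.6]
[462.98485976 -60.27047695  98.32405956]
```

Emit:
servo_tool:
  rows:
    - [5, [0, -15.2, -16.8], [0, 0, 0]]
    - [5, [0, -17.1, -14.8], [0, 0, 0]]
    - [5, [0, -18.8, -12.6], [0, 0, 0]]
    - [5, [0, -20.2, -10.2], [0, 0, 0]]
    - [5, [0, -21.3, -7.6], [0, 0, 0]]
    - [5, [0, -22.1, -4.9], [0, 0, 0]]
    - [5, [0, -22.6, -2.2], [0, 0, 0]]

```text
clock: 55.68
eef_pos: [567.4, -54.2, 240.8]
tcp_rot: [2.659, 0.001, 1.631]
contact_force: [2.3, -0.0, 3.8]
opening: 0.132
```

Emit:
servo_tool:
  rows:
    - [5, [0, -22.7, 0.6], [0, 0, 0]]
    - [5, [0, -22.4, 3.4], [0, 0, 0]]
    - [5, [0, -21.8, 6.1], [0, 0, 0]]
    - [5, [0, -20.9, 8.8], [0, 0, 0]]
    - [5, [0, -19.7, 11.3], [0, 0, 0]]
    - [5, [0, -18.1, 13.6], [0, 0, 0]]

```text
clock: 56.42
eef_pos: [474.6, -59.9, 142.1]
tcp_rot: [2.663, 0.001, 1.631]
contact_force: [7.2, 7.1, -0.9]
opening: 0.124
```

Emit:
servo_tool:
  rows:
    - [5, [0, -16.3, 15.7], [0, 0, 0]]
    - [5, [0, -8, 9.5], [0, 0, 0]]
    - [5, [0, -4, 5.5], [0, 0, 0]]
    - [5, [0, 0, 0], [0, 0, 0]]
    - [5, [0, 0, 0], [0, 0, 0]]

```text
clock: 57.05
eef_pos: [463.4, -60.4, 101.5]
tcp_rot: [2.665, 0.0, 1.631]
contact_force: [-1.2, -5.5, -4.3]
opening: 0.128
```

Emit:
servo_tool:
  rows:
    - [5, [0, -1, 2], [0, 0, 0]]
    - [5, [0, 0, 0], [0, 0, 0]]

```text
clock: 57.3
eef_pos: [463.2, -60.4, 99.3]
tcp_rot: [2.665, 0.0, 1.631]
contact_force: [-4.6, -5.3, -1.3]
opening: 0.123
```

Emit:
servo_tool:
  rows:
    - [5, [0, -0.5, 1], [0, 0, 0]]
    - [5, [0, -0.3, 0.7], [0, 0, 0]]
    - [5, [0, 0, 0], [0, 0, 0]]

```text
clock: 57.68
eef_pos: [463.5, -60.3, 98.3]
tcp_rot: [2.663, 0.0, 1.631]
contact_force: [-16.0, -5.2, 22.0]
opening: 0.123
```

Emit:
servo_tool:
  rows:
    - [5, [0, -0.5, 1], [0, 0, 0]]
    - [5, [0, 0, 0], [0, 0, 0]]

```text
clock: 57.92
eef_pos: [463.9, -60.2, 97.6]
tcp_rot: [2.663, 0.0, 1.631]
contact_force: [-15.6, -3.5, 26.6]
opening: 0.121
```

Emit:
servo_tool:
  rows:
    - [24, [0, 0, 0], [0, 0, 0]]
    - [26, [0, 0, 0], [0, 0, 0]]
    - [28, [0, 0, -30], [0, 0, 0]]
    - [30, [0, 0, -40], [0, 0, 0]]
    - [30, [-40, 0, 0], [10, 0, 0]]
    - [30, [-40, 0, 0], [10, 0, 0]]
    - [30, [-30, 0, 0], [7.4, 0, 0]]
    - [30, [0, 0, 0], [0, 0, 0]]

```text
clock: 58.92
eef_pos: [442.1, -173.1, 156.1]
tcp_rot: [-3.141, -0.0, 1.631]
contact_force: [-0.2, 0.1, -0.4]
opening: 0.351
```

```bash
python3 - <<'E'
from h import *
s=sense();print(s['eef_pos'],s['tcp_rot'],s['opening'])
print(toolmove((425.5,-171.3,111),(np.pi,0,np.radians(93.5))))
E
```

```text
[ 442.08210615 -173.10079634  156.09919983] [-3.14071080e+00 -4.38093972e-04  1.63109155e+00] 0.3505384449201894
(array([  2.77698207, -16.40368098,  45.11490394]), array([-0.05051664, -0.02512092, -0.04532709]))
```

Emit:
servo_tool:
  rows:
    - [30, [2.8, -16.4, 0], [0, 0, 0]]
    - [30, [0, 0, 0], [0, 0, 0]]
    - [30, [0, 0, 25], [0, 0, 0]]
    - [30, [0, 0, 18], [0, 0, 0]]
    - [30, [0, 0, 2], [0, 0, 0]]
    - [10, [0, 0, 0], [0, 0, 0]]
    - [10, [0, 0, 0], [0, 0, 0]]
    - [10, [0, 0, 0], [0, 0, 0]]
  force: 30

```text
clock: 59.92
eef_pos: [425.0, -169.1, 111.7]
tcp_rot: [3.139, -0.002, 1.631]
contact_force: [7.7, 2.6, -10.0]
opening: 0.168
```

Emit:
servo_tool:
  rows:
    - [10, [0, 8, 0], [0, 0, 0]]
    - [10, [0, 8, 0], [0, 0, 0]]
    - [10, [0, 7, 0], [0, 0, 0]]
    - [10, [0, 1.5, 0], [0, 0, 0]]
    - [10, [0, 1, 0], [0, 0, 0]]
    - [10, [0, 0, 0], [0, 0, 0]]
    - [10, [0, 0, 0], [0, 0, 0]]

```text
clock: 60.8
eef_pos: [449.2, -167.6, 111.5]
tcp_rot: [-3.141, -0.002, 1.632]
contact_force: [-3.1, 4.4, 7.6]
opening: 0.17
```

Emit:
servo_tool:
  rows:
    - [10, [0, 1.5, 0], [0, 0, 0]]
    - [10, [0, 0, 0], [0, 0, 0]]
    - [10, [0, 0, 0], [0, 0, 0]]

```text
clock: 61.18
eef_pos: [449.3, -167.5, 111.5]
tcp_rot: [-3.138, -0.002, 1.632]
contact_force: [-9.0, 3.3, 13.5]
opening: 0.167
```

Emit:
servo_tool:
  rows:
    - [10, [0, 1, 0], [0, 0, 0]]
    - [10, [0, 0, 0], [0, 0, 0]]

```text
clock: 61.42
eef_pos: [449.4, -167.5, 111.4]
tcp_rot: [-3.136, -0.003, 1.633]
contact_force: [-12.7, 0.9, 16.2]
opening: 0.174
```

Emit:
servo_tool:
  rows:
    - [10, [0, -2, 0], [0, 0, 0]]
    - [30, [0, 0, 0], [0, 0, 0]]
    - [30, [0, 0, 0], [0, 0, 0]]
    - [30, [0, 0, 0], [0, 0, 0]]
    - [30, [0, 0, -30], [0, 0, 0]]
    - [30, [0, 0, -50], [0, 0, 0]]
    - [30, [0, -20, -50], [0, 0, 0]]
    - [30, [-60, -30, 0], [0, 0, 0]]

```text
clock: 62.42
eef_pos: [407.4, -226.6, 244.8]
tcp_rot: [3.136, 0.002, 1.637]
contact_force: [0.8, -1.9, 0.5]
opening: 0.348
```

Emit:
servo_tool:
  rows:
    - [30, [-60, -20, 0], [0, 0, 0]]
    - [30, [-60, 0, 0], [0, 0, 0]]
    - [30, [-60, 0, 0], [0, 0, 0]]
    - [30, [0, 0, 0], [0, 0, 0]]

```text
clock: 62.92
eef_pos: [396.2, -410.8, 240.2]
tcp_rot: [-3.141, -0.0, 1.629]
contact_force: [-0.8, 0.8, 0.6]
opening: 0.355
```

```bash
python3 look.py z1; python3 - <<'E'
from h import *
f=cv2.imread("pics/z1_scene.png");f0=cv2.imread("pics/scene0.png")
r=lambda g:np.array([v.mean() for v in np.where((g[230:290,330:380,2]>110)&(g[230:290,330:380,1]<70)&(g[230:290,330:380,0]<70))])
print("knob",r(f),r(f0))
cv2.imwrite("pics/zc.png",cv2.resize(f[160:320,200:440],None,fx=3.3,fy=3.3,interpolation=2))
for t in("timer","reagent","buffer","vial","counter"):
    for c in("top","scene"):print(t,c,[np.round(towld(c,d["centre"])) for d in boxes_of(c,t)[:1]])
E
```

```text
[ 396.2 -410.8  240.2] [-3.141 -0.     1.629] 0.35493713231253515
top 0.87 [476. 318.  17.] [-51.  376.   17.2]
scene 0.64 [492. -75.  90.] [-59.2 -17.   89.6]
scene 0.62 [551. -64.  97.] [ 0.7 -9.2 96.6]
scene 0.45 [471. 312.  19.] [-56.4 370.7  19.1]
knob [16.63157895 21.42105263] [16.77777778 21.44444444]
timer top [array([ 426., -462.,   46.])]
timer scene [array([ 420., -482.,   44.])]
reagent top [array([ 637., -325.,   85.])]
reagent scene [array([ 622., -333.,   63.])]
buffer top [array([648., 205.,  63.])]
buffer scene [array([650., 206.,  55.])]
vial top [array([643., 146.,  48.])]
vial scene []
counter top [array([374., 427.,  23.])]
counter scene []
```

View pics/zc.png

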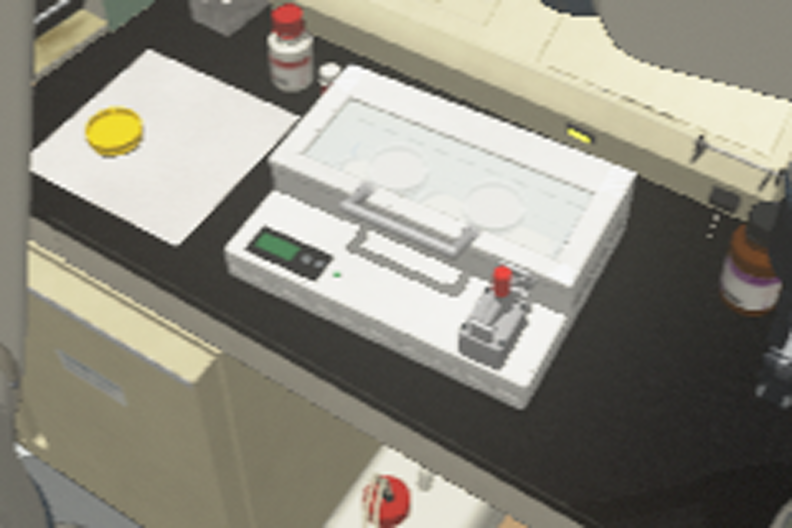

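The lid is shut and the catch is home: the knob is at its starting pixel to within 0.2 px. Two dishes show through the window and nothing else has moved. I'll hand in.

```bash
python3 -c "
from rig import *
print(sign_off())"
```

```text
the job is handed in; nothing more can be done
None
```

The job is done and handed in at about 63 s of the 208 s allowed. Two red dishes were waiting on the pad, and both are now in the incubator as a second layer. I left the yellow look-alike alone.

**What I did:** I drew the catch back, opened the lid to its stop and laid the sticks at about x = +18 and −20 mm in the incubator's frame. I set both dishes on the sticks with a 30 N grip, lowered the lid and pushed the catch home.

**What went wrong on the way:** After I placed the first dish it shifted to about (16, 84) in the incubator's frame, probably the announced knock. I gripped it again and moved it back. I caught the second stick only near the top of its sides, but it stayed level and sat down normally.

**Last checks:**
- **Dishes:** before closing, they measured at about (1, 51) and (3, −47), with their tops at z ≈ 70–73 mm against the expected 73 mm.
- **Lid:** it met a firm stop when closing, with about 25 N resisting.
- **Catch:** it met its stop, and the knob is within 0.2 px of its starting position.
- **Bystanders:** the timer, both bottles, the vial and the counter measured where they began, within the networks' scatter. That is up to about 10 mm for the timer in the top view, and the vial and counter were checked from the top view only.

No check failed, but the two dishes were seen only faintly through the window once the lid was shut.

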